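Clamp the sample cassette in its cradle

TASK

Push the sample cassette fully home against the backstop of its clamp cradle. Then turn the black T-bar hand knob clockwise until you feel the screw bite on the cassette and the resistance rise sharply, and from there give it a further eighth of a turn (45 degrees), no more. Let go of the knob, and leave the flask, the tube rack and the bottle standing where they are.

Things in the scene. Friction and masses are not known exactly. Their poses are not given: they have to be found in the camera images.
- cradle: Fixed aluminium clamp cradle: base plate 185 x 124 mm, 12 mm thick, its loading end at x = -95 mm; low side guides 74 mm apart, 22 mm above the bench; a steel bridge (36 mm along x, 122 mm across y, top 68 mm up, nut to 73 mm) holds the vertical clamp screw. Origin: on the bench below the screw axis. +x is the way the cassette slides home, z up.
- cassette: Loose white block with grey well caps, 150 (x) x 70 (y) x 28 (z) mm, 0.3 to 0.5 kg, lying on the cradle's plate (underside 12 mm above the bench) between the guides and under the bridge, axes as the cradle's. Origin: centre of its underside. It starts 18 to 40 mm short of home, sticking out at the loading end; home is x = -15 mm in the cradle's frame. Slides with 2 to 4 N.
- knob: Black T-bar hand knob on the vertical clamp screw, on the cradle's screw axis. Origin: on the axis at the foot of its neck (20 mm diameter, 12 mm high), 87 to 88 mm above the bench at the start. x runs along the bar, z up. It starts with the bar within 0.25 rad of the cradle's y. Clockwise from above (yaw falling) tightens; it sinks 2 mm per radian and stays where it is left (self-locking).
- flask: Clear conical glass flask, 80 mm wide, 110 mm tall, standing loose on the bench. Origin: centre of its underside. Leave alone.
- tube_rack: White tube rack 170 (x) x 60 (y) mm with ten capped tubes, 87 mm tall, loose on the bench. Origin: centre of its underside. Leave alone.
- bottle: Amber bottle, 64 mm diameter, 150 mm tall, loose on the bench. Origin: centre of its underside. Leave alone.
- knob_bar (a point): Centre of the knob's bar (23 mm above the knob's origin): 140 mm long (x), 16 mm thick (y), 22 mm tall (z). It turns freely (about 0.08 N m) for 0.9 to 3.8 rad until the screw's foot meets the cassette; where that happens differs each time and cannot be told from poses. From there the torque climbs by about 0.55 N m per radian, to some 0.5 N m after 45 degrees.
- backstop_face (a point): Centre of the upright face that the cassette's far end meets when home: 60 mm from the screw axis along the cradle's x, 26 mm above the bench, on a block 74 mm wide and 24 mm high. The cassette's front face is then at x = -90 mm in the cradle's frame.

How it is judged:
By the outcome, as a careful person would: the job done as asked, in the order asked, and still so for the second after the job is handed in, with the robot touching nothing.
It also fails if it takes over 61 s, if anything falls off the work surface, if the arm or the gripper's body presses on something with over 40 N, if the wrist force passes 120 N, or if a joint passes its speed limit or range.

ROBOT

A 6-joint arm with a two-finger parallel gripper is mounted at the origin on the work surface. World frame = base frame: x ahead of the robot, y to its left, z up, the work surface at z = 0. Lengths are in m, angles in rad, forces in N, time in s.
With the tool pointing down it reaches from about 0.3 to 0.875 m from the base axis. Payload 6.4 kg.
Tool frame: the origin (TCP) lies on the mounting face of the last link; the fingertips stand 166 mm ahead of it and the grasp point (between the pads) lies 147 mm ahead of it; y points along the fingers, x is the direction in which the jaws open and shut, and the axes are right-handed (so a half turn about y gives the same grasp; the last joint's range is limited). The gripper opens to 88 mm and grips with 3 to 60 N. Pads are 18 mm wide; open, the fingers measure 123 mm over their backs; the gripper's body (75 mm by 187 mm) begins 45 mm behind the grasp point.
Start: joints at [-1.384, 0.181, 1.607, -0, 1.354, -0.206], TCP at [0.22, -0.531, 0.405] pointing down, gripper open.
Joint ranges: [-2.99, 2.99], [-0.89, 2.07], [0.3, 2.58], [-1.14, 4.28], [0, 2.63], [-3.12, 3.12]. Speed limits (rad/s): [2.57, 2.57, 3.01, 3.14, 3.14, 3.14].

INTERFACE

Orientations are given as a unit quaternion [x, y, z, w].
In Python, from workcell import env gives the robot as it stands. The module is installed in compiled form; this text tells all that it offers.
- The arm moves only by the tool move_arm, never from a script. Its argument "increments" is a list of rows, each an object of numbers: "x", "y", "z": the shift along the tool's x, y, z in units of 40 mm (1.0 is 40 mm); "wx", "wy", "wz": the turn, a rotation vector about the tool's x, y, z in degrees. A call has exactly 10 rows; each row is the pose to reach, as a shift and turn from the pose measured when the call began, along the tool's axes at that moment; what a row does not reach only later rows make up. A row lasts 1/12 s, in which the tool goes at most 41.7 mm and 7.16 degrees, less where a joint would pass 70% of its speed; a pose out of reach is approached as far as the arm can. A call with a gripper value outside its range is refused whole. "hand" is the gripper's target within -1 to 1 (fully open at 1, half-way at 0, shut at -1), set as the call begins (left out, the last holds). The fingers move at their own pace and stop on an object; "squeeze" is the grip in N (left out, the last holds). Time passes only in rows, so rows that repeat a pose let the fingers close, or fill a call up. It gives the time, the measured TCP pose, the force and the opening at its end, in the units of the state.
- env.get_obs(): the state, without advancing time (a new reading comes with each control period).
- env.capture(name): name is "scene" or "top" or "wrist"; returns a dict with "color" (400x640x3 uint8, red, green, blue), "fx", "fy", "cx", "cy" (pixels), "R" (3x3) and "t" (3): a world point X has camera coordinates R X + t; the wrist camera has in their place "T_tool_cam" (4x4, takes a point from camera to tool coordinates, whose origin is the TCP and whose axes are the tool frame's). Camera axes: x right, y down, z forward; pixel columns grow to the right and rows downward; lengths in m; the calibration is good to about 2 mm. A picture is of the moment at which its call begins: read the wrist's pose just before it. There is no depth.
- env.close_job(): hands the job in, once; it reports no verdict.
The state is a dict: "clock": time; "joint_positions": joint angles; "dq": joint speeds; "tau": joint torques, N m; "tcp_pos": TCP position; "tcp_rot": TCP orientation; "ft_force": force on the tool from outside, world axes, zero at the start; "torque": the same for the moment, N m; "opening": opening from 0.0 (shut) to 1.0 (fully open).
Only numpy, scipy, OpenCV 4.12 (cv2) and the standard library are available. Lean on these libraries where they do the work, as an engineer would, in place of code of your own. Each camera call takes 0.05 s, during which the arm holds its last target.

## Working session

There is one attempt and no reset: what is moved stays moved. The work goes in short steps, Python scripts to look and compute and a tool call to move; the robot and the scene stay as the last step left them, time stands still between calls to the robot, and variables do not carry over. Pictures are saved under pics/ and viewed, and the job is handed in when it is done.

Besides the shell and the picture viewer there is one more tool, called after "Request:" in YAML: its name, and indented under it one key for each argument. move_arm: Moves the arm, as the interface text tells. Its arguments: {"type":"object","properties":{"increments":{"type":"array","items":{"type":"object","properties":{"x":{"type":"number"},"y":{"type":"number"},"z":{"type":"number"},"wx":{"type":"number"},"wy":{"type":"number"},"wz":{"type":"number"}}}},"hand":{"type":"number"},"squeeze":{"type":"number"}},"required":["increments"]}

```bash
mkdir -p pics; python3 - <<'E'
from workcell import env
import cv2,pickle
o=env.get_obs();print({k:o[k] for k in('clock','tcp_pos','tcp_rot','ft_force','torque','opening')})
for n in('scene','top'):
    c=env.capture(n);pickle.dump(c,open(n+'.pkl','wb'));cv2.imwrite(f'pics/{n}0.png',c['color'][:,:,::-1])
    print(n,c['fx'],c['cx'],c['cy'],c['R'],c['t'])
E
```

```text
{'clock': 0.0, 'tcp_pos': array([ 0.22003469, -0.53096821,  0.40384087]), 'tcp_rot': array([-0.5875125 ,  0.39325958, -0.39242146,  0.5883718 ]), 'ft_force': array([ 0.0218972 , -0.88603869, -0.0471016 ]), 'torque': array([ 0.00526462,  0.02819004, -0.03276137]), 'opening': 0.9980170049899547}
scene 475.23656267278017 314.0578944419376 208.31539815412407 [[ 0.11493236  0.99322     0.01745231]
 [ 0.78278391 -0.07973688 -0.61716399]
 [-0.61158802  0.0845935  -0.78664098]] [-0.05217822 -0.35423685  1.53016413]
top 488.80378057440134 326.79482185363673 203.9895891373934 [[ 0.00480718 -0.99998506  0.00260032]
 [-0.99172685 -0.00510101 -0.12826467]
 [ 0.12827602 -0.00196221 -0.99173656]] [-0.01010374  0.5644801   1.26485072]
```

View pics/scene0.png

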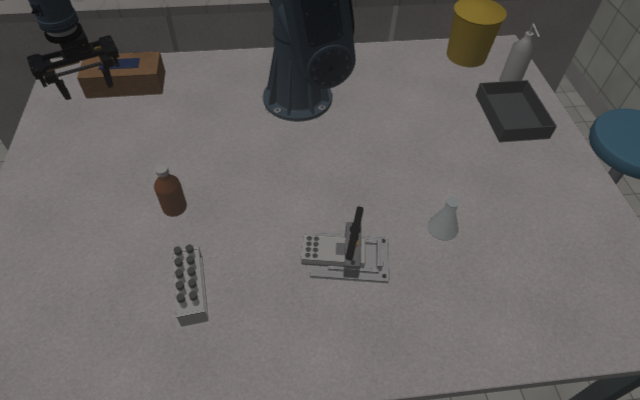

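View pics/top0.png

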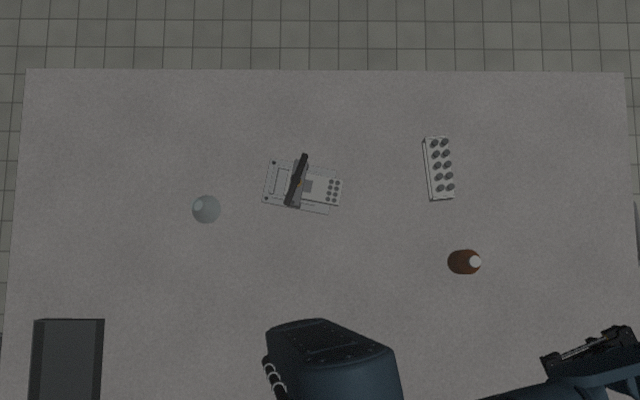

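The cradle sits ahead of the robot: around (300,185) in top and (350,255) in scene. Its loading end points to −y. I'll zoom in.

```bash
python3 - <<'E'
import cv2
a=cv2.imread('pics/top0.png')[140:225,250:360];cv2.imwrite('pics/topz.png',cv2.convertScaleAbs(cv2.resize(a,None,fx=7,fy=7,interpolation=cv2.INTER_CUBIC),alpha=1.5))
a=cv2.imread('pics/scene0.png')[200:290,295:395];cv2.imwrite('pics/scenez.png',cv2.convertScaleAbs(cv2.resize(a,None,fx=6.5,fy=6.5,interpolation=cv2.INTER_CUBIC),alpha=1.5))
E
```

```text
(no output)
```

View pics/topz.png

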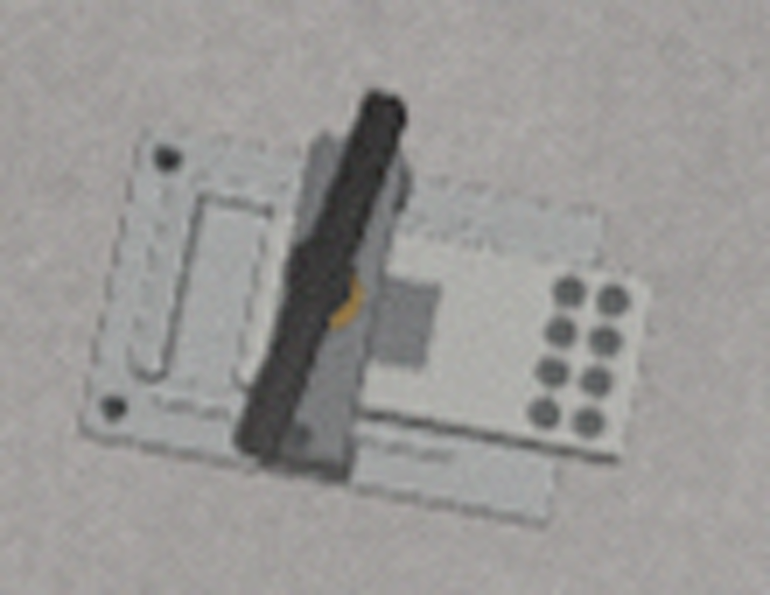

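View pics/scenez.png

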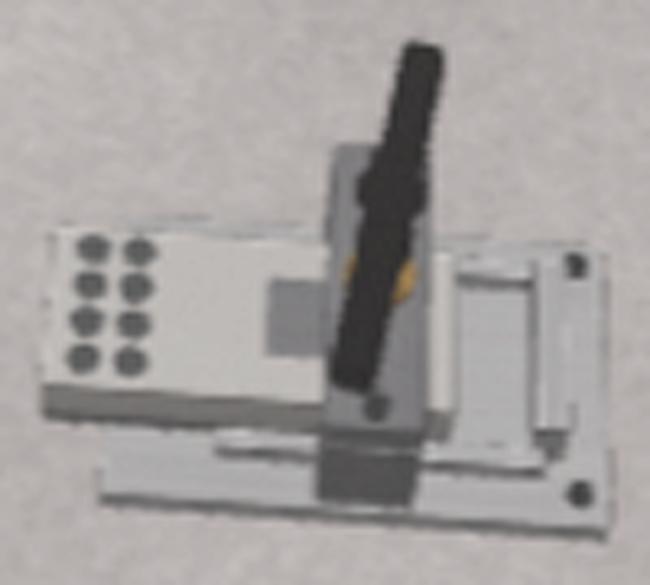

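```bash
cat > h.py <<'E'
import numpy as np,pickle,cv2
def ray(c,uv,z):
    d=np.array([(uv[0]-c['cx'])/c['fx'],(uv[1]-c['cy'])/c['fy'],1.]);R=c['R'];o=-R.T@c['t'];d=R.T@d
    return o+d*(z-o[2])/d[2]
E
python3 - <<'E'
from h import *
np.set_printoptions(precision=4,suppress=True)
T=pickle.load(open('top.pkl','rb'));S=pickle.load(open('scene.pkl','rb'))
tp=lambda u,v:(250+(u+.5)/7-.5,140+(v+.5)/7-.5)
sp=lambda u,v:(295+(u+.5)/6.5-.5,200+(v+.5)/6.5-.5)
for n,l,z in(('plate top LT LB RB RT',[tp(146,130),tp(84,432),tp(547,523),tp(600,210)],.012),('cass front',[tp(650,283),tp(617,460)],.04)):
    P=[ray(T,p,z) for p in l];print(n,*[p[:2] for p in P]); print([np.linalg.norm(P[i]-P[i-1]) for i in range(len(P))])
for n,l,z in(('plate sc RT,RB,LB',[sp(605,252),sp(605,530),sp(100,497)],.012),('cass front',[sp(48,232),sp(43,385)],.04)):
    P=[ray(S,p,z) for p in l];print(n,*[p[:2] for p in P]);print([np.linalg.norm(P[i]-P[i-1]) for i in range(len(P))])
for n,c,f,(x0,y0,x1,y1) in(('top',T,tp,(250,140,360,225)),('scene',S,sp,(295,200,395,290))):
    m=(c['color'].max(2)<48).astype(np.uint8)[y0:y1,x0:x1]
    k,lab,st,ce=cv2.connectedComponentsWithStats(m);i=1+st[1:,4].argmax()
    pts=np.argwhere(lab==i)[:,::-1]+[x0,y0]
    r=cv2.minAreaRect(pts.astype(np.float32));b=cv2.boxPoints(r);print(n,r,st[i])
    e=[(b[j]+b[(j+1)%4])/2 for j in range(4)]; 
    L=[np.linalg.norm(b[j]-b[(j+1)%4]) for j in range(4)];s=[j for j in range(4) if L[j]<np.mean(L)]
    A,B=[ray(c,e[j],.1135) for j in s];print(A,B,(A+B)/2,np.linalg.norm(A-B),np.degrees(np.arctan2(*(A-B)[1::-1])))
E
```

```text
plate top LT LB RB RT [0.6938 0.148 ] [0.5742 0.1697] [ 0.5396 -0.01  ] [ 0.6628 -0.0301]
[np.float64(0.1807792307087281), np.float64(0.12155196968071671), np.float64(0.182919911326208), np.float64(0.12482649233091077)]
cass front [ 0.6289 -0.0487] [ 0.5607 -0.0363]
[np.float64(0.06929085783428755), np.float64(0.06929085783428755)]
plate sc RT,RB,LB [0.5749 0.1703] [0.6937 0.1449] [ 0.6612 -0.0339]
[np.float64(0.2217029560970522), np.float64(0.12152499060873814), np.float64(0.18169961385950792)]
cass front [ 0.5631 -0.0428] [ 0.6294 -0.0512]
[np.float64(0.06688002011699266), np.float64(0.06688002011699266)]
top ((295.3548583984375, 178.95355224609375), (8.800398826599121, 54.09769058227539), 17.744670867919922) [ 34  13  24  53 321]
[0.6842 0.0523 0.1135] [0.5522 0.0921 0.1135] [0.6182 0.0722 0.1135] 0.1378442427123263 -16.78628477376164
scene ((354.04913330078125, 232.9306182861328), (9.503575325012207, 53.372074127197266), 8.746161460876465) [ 51   7  17  53 371]
[0.5461 0.0914 0.1135] [0.6875 0.049  0.1135] [0.6168 0.0702 0.1135] 0.14761306213625577 163.31418981824189
```

```bash
python3 - <<'E'
from h import *
from workcell import env
from scipy.spatial.transform import Rotation as Ro
np.set_printoptions(precision=4,suppress=True)
o=env.get_obs();print(Ro.from_quat(o['tcp_rot']).as_matrix(),o['joint_positions'],o['tcp_pos'],o['clock'])
c=env.capture('wrist');print(c['T_tool_cam']);cv2.imwrite('pics/w0.png',c['color'][:,:,::-1])
E
```

```text
[[ 0.3828 -0.0003  0.9238]
 [-0.9238  0.0015  0.3828]
 [-0.0015 -1.      0.0003]] [-1.3843  0.1814  1.6079  0.      1.3538 -0.2063] [ 0.2201 -0.531   0.4039] 0.1
[[ 1.     -0.0004 -0.0001  0.0006]
 [ 0.     -0.2994  0.9541  0.0188]
 [-0.0004 -0.9541 -0.2994  0.0776]
 [ 0.      0.      0.      1.    ]]
```

```bash
cat >> h.py <<'E'
from scipy.spatial.transform import Rotation as Ro
np.set_printoptions(precision=4,suppress=True)
SC=np.array([.6178,.0714]);TH=np.radians(79.6);EX=np.array([np.cos(TH),np.sin(TH)]);EY=np.array([-EX[1],EX[0]])
def plan(o,pos,yaw):  # yaw of tool x deg
    R0=Ro.from_quat(o['tcp_rot']);x=np.array([np.cos(np.radians(yaw)),np.sin(np.radians(yaw)),0]);y=np.array([0,0,-1.]);z=np.cross(x,y)
    R1=Ro.from_matrix(np.c_[x,y,z]);d=R0.inv().apply(np.array(pos)-o['tcp_pos'])/.04
    w=np.degrees((R0.inv()*R1).as_rotvec());print('shift',d.round(3),'turn',w.round(2))
def st(o):
    m=Ro.from_quat(o['tcp_rot']).as_matrix();p=o['tcp_pos']
    print('t',o['clock'],'tcp',p,'cr',(p[:2]-SC)@EX,(p[:2]-SC)@EY,'yaw',np.degrees(np.arctan2(m[1,0],m[0,0])),'F',o['ft_force'],'M',o['torque'],'op',o['opening'],'j',o['joint_positions'])
E
python3 - <<'E'
from h import *
from workcell import env
o=env.get_obs();p=SC-.16*EX;print(p);plan(o,[*p,.40],-10.4)
E
```

```text
[ 0.5889 -0.086 ]
shift [-6.749  0.113 12.778] turn [ -0.05 -57.09  -0.06]
```

View pics/w0.png

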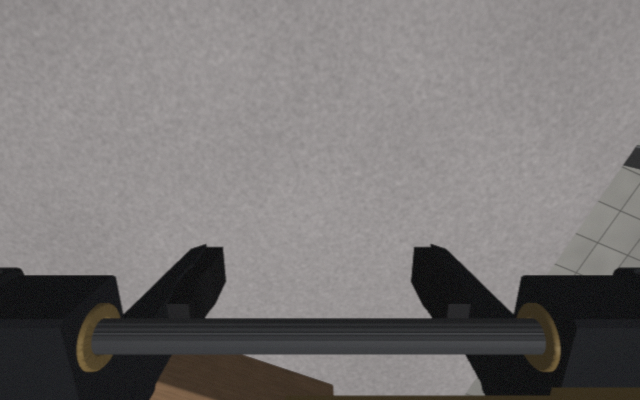

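The wrist view shows only the open fingers, with tips near (215,250) and (425,250). Next I move to a point above the approach position and shut the gripper.

Request:
move_arm:
  hand: -1
  squeeze: 20
  increments:
    - {"x": -0.5, "z": 0.9, "wy": -4}
    - {"x": -1.0, "z": 1.9, "wy": -9}
    - {"x": -1.5, "z": 2.8, "wy": -14}
    - {"x": -2.0, "z": 3.7, "wy": -18}
    - {"x": -2.4, "z": 4.6, "wy": -22}
    - {"x": -2.9, "z": 5.5, "wy": -26}
    - {"x": -3.4, "z": 6.4, "wy": -30}
    - {"x": -3.9, "z": 7.3, "wy": -34}
    - {"x": -4.4, "z": 8.2, "wy": -38}
    - {"x": -4.8, "z": 9.1, "wy": -42}

```text
invalid input
```

```bash
python3 - <<'E'
from h import *
from workcell import env
o=env.get_obs();st(o);p=SC-.16*EX;plan(o,[*p,.40],-10.4);plan(o,[*p,.25],-10.4)
E
```

```text
t 0.15 tcp [ 0.2201 -0.531   0.404 ] cr -0.664330214762392 0.28244147017835114 yaw -67.49392019571624 F [-0.3358  0.7004  0.0205] M [ 0.0011 -0.045   0.0041] op 0.9979339680401542 j [-1.3843  0.1814  1.6077 -0.      1.3538 -0.2063]
shift [-6.749  0.113 12.778] turn [ -0.05 -57.09  -0.06]
shift [-6.744  3.863 12.777] turn [ -0.05 -57.09  -0.06]
```

Request:
move_arm:
  hand: -1
  squeeze: 20
  increments:
    - {"x": -0.5, "y": 0, "z": 0.9, "wx": 0, "wy": -4, "wz": 0}
    - {"x": -1.0, "y": 0, "z": 1.9, "wx": 0, "wy": -9, "wz": 0}
    - {"x": -1.5, "y": 0, "z": 2.8, "wx": 0, "wy": -14, "wz": 0}
    - {"x": -2.0, "y": 0, "z": 3.7, "wx": 0, "wy": -18, "wz": 0}
    - {"x": -2.4, "y": 0, "z": 4.6, "wx": 0, "wy": -22, "wz": 0}
    - {"x": -2.9, "y": 0, "z": 5.5, "wx": 0, "wy": -26, "wz": 0}
    - {"x": -3.4, "y": 0, "z": 6.4, "wx": 0, "wy": -30, "wz": 0}
    - {"x": -3.9, "y": 0, "z": 7.3, "wx": 0, "wy": -34, "wz": 0}
    - {"x": -4.4, "y": 0, "z": 8.2, "wx": 0, "wy": -38, "wz": 0}
    - {"x": -4.8, "y": 0, "z": 9.1, "wx": 0, "wy": -42, "wz": 0}

```text
clock: 0.98
tcp_pos: [0.4836, -0.212, 0.4043]
tcp_rot: [-0.689, 0.155, -0.154, 0.69]
ft_force: [0.6, -0.7, 0.5]
opening: 0.273
```

```bash
python3 - <<'E'
from h import *
from workcell import env
o=env.get_obs();st(o);p=SC-.16*EX;plan(o,[*p,.40],-10.4);plan(o,[*p,.25],-10.4)
E
```

```text
t 0.9833 tcp [ 0.4836 -0.212   0.4043] cr -0.30298126443239487 0.08087443145015544 yaw -25.277916447518475 F [ 0.5962 -0.738   0.4888] M [-0.0368 -0.0802 -0.0556] op 0.272522783423114 j [-0.6385  0.0763  1.7245  0.001   1.3421 -0.1975]
shift [1.036 0.112 3.974] turn [ -0.08 -14.88  -0.05]
shift [1.041 3.862 3.969] turn [ -0.08 -14.88  -0.05]
```

Request:
move_arm:
  hand: -1
  increments:
    - {"x": 0.2, "y": 0, "z": 0.8, "wx": 0, "wy": -4, "wz": 0}
    - {"x": 0.45, "y": 0.3, "z": 1.7, "wx": 0, "wy": -8, "wz": 0}
    - {"x": 0.7, "y": 0.8, "z": 2.6, "wx": 0, "wy": -12, "wz": 0}
    - {"x": 0.9, "y": 1.5, "z": 3.4, "wx": 0, "wy": -15, "wz": 0}
    - {"x": 1.04, "y": 2.3, "z": 3.97, "wx": 0, "wy": -15, "wz": 0}
    - {"x": 1.04, "y": 3.1, "z": 3.97, "wx": 0, "wy": -15, "wz": 0}
    - {"x": 1.04, "y": 3.86, "z": 3.97, "wx": 0, "wy": -15, "wz": 0}
    - {"x": 1.04, "y": 3.86, "z": 3.97, "wx": 0, "wy": -15, "wz": 0}
    - {"x": 1.04, "y": 3.86, "z": 3.97, "wx": 0, "wy": -15, "wz": 0}
    - {"x": 1.04, "y": 3.86, "z": 3.97, "wx": 0, "wy": -15, "wz": 0}

```text
clock: 1.82
tcp_pos: [0.5895, -0.0864, 0.2516]
tcp_rot: [-0.704, 0.063, -0.064, 0.705]
ft_force: [1.3, 0.5, 1.3]
opening: 0.005
```

```bash
python3 - <<'E'
from h import *
from workcell import env
o=env.get_obs();st(o);p=SC-.145*EX;plan(o,[*p,.190],-10.4)
c=env.capture('wrist');R=Ro.from_quat(o['tcp_rot']).as_matrix();pickle.dump((c,R,o['tcp_pos']),open('w1.pkl','wb'));cv2.imwrite('pics/w1.png',c['color'][:,:,::-1])
E
```

```text
t 1.8167 tcp [ 0.5895 -0.0864  0.2516] cr -0.1603253533440142 -0.0006749250604414903 yaw -10.30191542616212 F [1.2888 0.5499 1.2772] M [-0.0435 -0.1176 -0.0625] op 0.005140980491048678 j [-0.3449  0.4025  1.6629  0.0015  1.0754 -0.1658]
shift [-0.018  1.541  0.381] turn [-0.07  0.1   0.06]
```

View pics/w1.png

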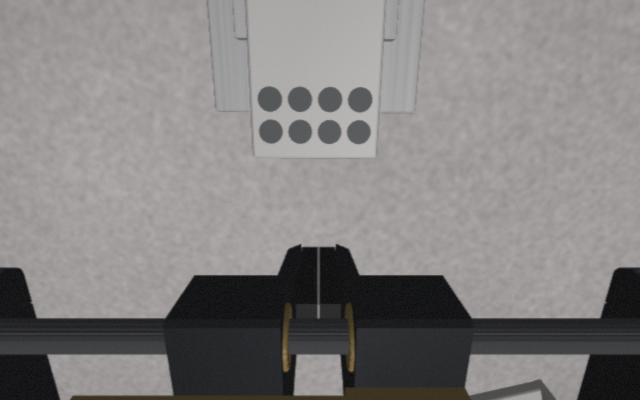

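The cassette's front edge is at row 157, columns 254–376. The plate's loading end is at row 111, columns 217–414. The shut fingers sit at about column 318, so they line up with the cassette's centre.

```bash
cat >> h.py <<'E'
def wcam(c,R,p):
    T=c['T_tool_cam'];Rw=R@T[:3,:3];tw=R@T[:3,3]+p
    return dict(c,R=Rw.T,t=-Rw.T@tw)
def cr(P): return np.array([(P[:2]-SC)@EX,(P[:2]-SC)@EY])
E
python3 - <<'E'
from h import *
w=wcam(*pickle.load(open('w1.pkl','rb')))
for uv,z in(((254,157),.04),((376,157.5),.04),((217,111),.012),((414,113),.012)):
    P=ray(w,uv,z);print(P,cr(P))
E
```

```text
[ 0.5621 -0.0388  0.04  ] [-0.1185  0.0349]
[ 0.6296 -0.0514  0.04  ] [-0.1187 -0.0337]
[ 0.5402 -0.0108  0.012 ] [-0.0948  0.0615]
[ 0.6602 -0.0339  0.012 ] [-0.0959 -0.0607]
```

Request:
move_arm:
  hand: -1
  increments:
    - {"x": 0, "y": 0.4, "z": 0.0, "wx": 0, "wy": 0, "wz": 0}
    - {"x": 0, "y": 0.8, "z": 0.1, "wx": 0, "wy": 0, "wz": 0}
    - {"x": 0, "y": 1.2, "z": 0.2, "wx": 0, "wy": 0, "wz": 0}
    - {"x": 0, "y": 1.54, "z": 0.3, "wx": 0, "wy": 0, "wz": 0}
    - {"x": 0, "y": 1.54, "z": 0.4, "wx": 0, "wy": 0, "wz": 0}
    - {"x": 0, "y": 1.54, "z": 0.5, "wx": 0, "wy": 0, "wz": 0}
    - {"x": 0, "y": 1.54, "z": 0.6, "wx": 0, "wy": 0, "wz": 0}
    - {"x": 0, "y": 1.54, "z": 0.65, "wx": 0, "wy": 0, "wz": 0}
    - {"x": 0, "y": 1.54, "z": 0.7, "wx": 0, "wy": 0, "wz": 0}
    - {"x": 0, "y": 1.54, "z": 0.75, "wx": 0, "wy": 0, "wz": 0}

```text
clock: 2.7
tcp_pos: [0.5958, -0.057, 0.1918]
tcp_rot: [-0.704, 0.062, -0.065, 0.704]
ft_force: [0.7, -1.0, -0.5]
opening: 0.006
```

```bash
python3 - <<'E'
from h import *
from workcell import env
o=env.get_obs();st(o);p=SC-.105*EX;plan(o,[*p,.190],-10.4)
E
```

```text
t 2.7 tcp [ 0.5958 -0.057   0.1918] cr -0.1302122489805664 -0.0015352200136155374 yaw -10.30100196152859 F [ 0.6847 -0.9829 -0.5333] M [ 0.005  -0.0393  0.0423] op 0.005539816677676583 j [-0.2937  0.4989  1.6715  0.0014  0.967  -0.1147]
shift [-0.037  0.045  0.63 ] turn [-0.04  0.1   0.24]
```

Push to within about 6 mm of home, at roughly 30 mm/s.

Request:
move_arm:
  increments:
    - {"x": -0.01, "y": 0.03, "z": 0.07, "wx": 0, "wy": 0, "wz": 0.2}
    - {"x": -0.01, "y": 0.03, "z": 0.14, "wx": 0, "wy": 0, "wz": 0.2}
    - {"x": -0.01, "y": 0.03, "z": 0.21, "wx": 0, "wy": 0, "wz": 0.2}
    - {"x": -0.02, "y": 0.03, "z": 0.28, "wx": 0, "wy": 0, "wz": 0.2}
    - {"x": -0.02, "y": 0.03, "z": 0.35, "wx": 0, "wy": 0, "wz": 0.2}
    - {"x": -0.02, "y": 0.03, "z": 0.42, "wx": 0, "wy": 0, "wz": 0.2}
    - {"x": -0.03, "y": 0.03, "z": 0.48, "wx": 0, "wy": 0, "wz": 0.2}
    - {"x": -0.03, "y": 0.03, "z": 0.54, "wx": 0, "wy": 0, "wz": 0.2}
    - {"x": -0.03, "y": 0.03, "z": 0.58, "wx": 0, "wy": 0, "wz": 0.2}
    - {"x": -0.03, "y": 0.03, "z": 0.62, "wx": 0, "wy": 0, "wz": 0.2}

```text
clock: 3.53
tcp_pos: [0.5993, -0.0325, 0.1909]
tcp_rot: [-0.704, 0.063, -0.064, 0.704]
ft_force: [-0.7, -5.5, 4.9]
opening: 0.008
```

```bash
python3 - <<'E'
from h import *
from workcell import env
o=env.get_obs();st(o);p=SC-.097*EX;plan(o,[*p,.190],-10.4);print('Fx',o['ft_force'][:2]@EX)
E
```

```text
t 3.5333 tcp [ 0.5993 -0.0325  0.1909] cr -0.10549603615104118 -0.0005027530996809665 yaw -10.30583300807274 F [-0.6973 -5.4736  4.9199] M [-0.8119  0.001  -0.0023] op 0.008389104561550773 j [-0.2518  0.504   1.6661  0.0004  0.9702 -0.0721]
shift [-0.012  0.021  0.212] turn [-0.01  0.09  0.08]
Fx -5.50957360154033
```

Request:
move_arm:
  increments:
    - {"x": 0, "y": 0, "z": 0.02, "wx": 0, "wy": 0, "wz": 0}
    - {"x": 0, "y": 0, "z": 0.04, "wx": 0, "wy": 0, "wz": 0}
    - {"x": 0, "y": 0, "z": 0.06, "wx": 0, "wy": 0, "wz": 0}
    - {"x": 0, "y": 0, "z": 0.08, "wx": 0, "wy": 0, "wz": 0}
    - {"x": 0, "y": 0, "z": 0.1, "wx": 0, "wy": 0, "wz": 0}
    - {"x": 0, "y": 0, "z": 0.11, "wx": 0, "wy": 0, "wz": 0}
    - {"x": 0, "y": 0, "z": 0.12, "wx": 0, "wy": 0, "wz": 0}
    - {"x": 0, "y": 0, "z": 0.13, "wx": 0, "wy": 0, "wz": 0}
    - {"x": 0, "y": 0, "z": 0.14, "wx": 0, "wy": 0, "wz": 0}
    - {"x": 0, "y": 0, "z": 0.15, "wx": 0, "wy": 0, "wz": 0}

```text
clock: 4.37
tcp_pos: [0.6003, -0.027, 0.1908]
tcp_rot: [0.705, -0.063, 0.064, -0.704]
ft_force: [-1.1, -9.8, 4.7]
opening: 0.006
```

```bash
python3 - <<'E'
from h import *
from workcell import env
o=env.get_obs();st(o);print('Fx',o['ft_force'][:2]@EX)
c=env.capture('wrist');R=Ro.from_quat(o['tcp_rot']).as_matrix();pickle.dump((c,R,o['tcp_pos']),open('w2.pkl','wb'));cv2.imwrite('pics/w2.png',c['color'][:,:,::-1])
E
```

```text
t 4.3667 tcp [ 0.6003 -0.027   0.1908] cr -0.09990280590482828 -0.0005055876903124684 yaw -10.296241899929147 F [-1.1207 -9.7699  4.6806] M [-1.343   0.1327 -0.0799] op 0.006301795694144956 j [-0.242   0.5053  1.6639 -0.0008  0.971  -0.0618]
Fx -9.811675388199534
```

View pics/w2.png

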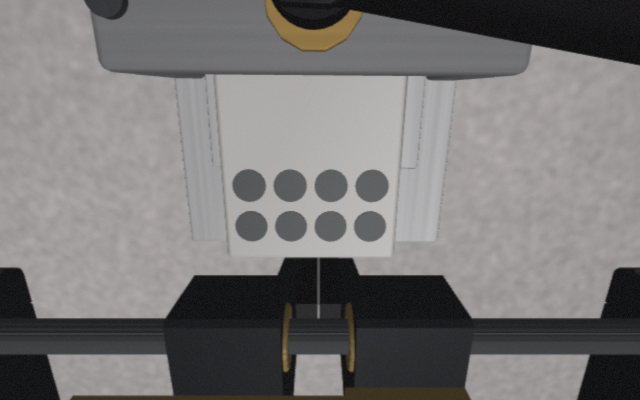

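The cassette front is at row 257, columns 230–393. The plate end is at row 241 but lies lower. Force is rising (9.8 N) close to the predicted home, so I push further in small steps.

Request:
move_arm:
  increments:
    - {"x": 0, "y": 0, "z": 0.02, "wx": 0, "wy": 0, "wz": 0}
    - {"x": 0, "y": 0, "z": 0.03, "wx": 0, "wy": 0, "wz": 0}
    - {"x": 0, "y": 0, "z": 0.04, "wx": 0, "wy": 0, "wz": 0}
    - {"x": 0, "y": 0, "z": 0.05, "wx": 0, "wy": 0, "wz": 0}
    - {"x": 0, "y": 0, "z": 0.06, "wx": 0, "wy": 0, "wz": 0}
    - {"x": 0, "y": 0, "z": 0.07, "wx": 0, "wy": 0, "wz": 0}
    - {"x": 0, "y": 0, "z": 0.07, "wx": 0, "wy": 0, "wz": 0}
    - {"x": 0, "y": 0, "z": 0.07, "wx": 0, "wy": 0, "wz": 0}
    - {"x": 0, "y": 0, "z": 0.07, "wx": 0, "wy": 0, "wz": 0}
    - {"x": 0, "y": 0, "z": 0.07, "wx": 0, "wy": 0, "wz": 0}

```text
clock: 5.25
tcp_pos: [0.6005, -0.0263, 0.1909]
tcp_rot: [0.706, -0.063, 0.064, -0.703]
ft_force: [-3.2, -15.2, 5.2]
opening: 0.008
```

```bash
python3 - <<'E'
from h import *
from workcell import env
w=wcam(*pickle.load(open('w2.pkl','rb')))
for uv,z in(((230,257),.04),((393,257),.04),((192,241),.012),((438,241),.012)):
    P=ray(w,uv,z);print(P,cr(P))
o=env.get_obs();st(o);print('Fx',o['ft_force'][:2]@EX)
E
```

```text
[ 0.566  -0.0104  0.04  ] [-0.0898  0.0362]
[ 0.6337 -0.0228  0.04  ] [-0.0898 -0.0326]
[ 0.5391 -0.0109  0.012 ] [-0.0951  0.0625]
[ 0.6611 -0.0332  0.012 ] [-0.095  -0.0615]
t 5.25 tcp [ 0.6005 -0.0263  0.1909] cr -0.09919497133020581 -0.000619812106867955 yaw -10.300927020902774 F [ -3.2421 -15.1749   5.1962] M [-2.3779  0.4264 -0.0548] op 0.008038154302124888 j [-0.2399  0.5059  1.6629 -0.0054  0.9718 -0.057 ]
Fx -15.510819849594
```

Request:
move_arm:
  increments:
    - {"x": 0, "y": 0, "z": 0.05, "wx": 0, "wy": 0, "wz": 0}
    - {"x": 0, "y": 0, "z": 0.1, "wx": 0, "wy": 0, "wz": 0}
    - {"x": 0, "y": 0, "z": 0.12, "wx": 0, "wy": 0, "wz": 0}
    - {"x": 0, "y": 0, "z": 0.12, "wx": 0, "wy": 0, "wz": 0}
    - {"x": 0, "y": 0, "z": 0.12, "wx": 0, "wy": 0, "wz": 0}
    - {"x": 0, "y": 0, "z": 0.12, "wx": 0, "wy": 0, "wz": 0}
    - {"x": 0, "y": 0, "z": 0.12, "wx": 0, "wy": 0, "wz": 0}
    - {"x": 0, "y": 0, "z": 0.12, "wx": 0, "wy": 0, "wz": 0}
    - {"x": 0, "y": 0, "z": 0.12, "wx": 0, "wy": 0, "wz": 0}
    - {"x": 0, "y": 0, "z": 0.12, "wx": 0, "wy": 0, "wz": 0}

```text
clock: 6.08
tcp_pos: [0.6009, -0.0252, 0.191]
tcp_rot: [0.708, -0.064, 0.063, -0.7]
ft_force: [-5.9, -23.5, 4.2]
opening: 0.004
```

```bash
python3 - <<'E'
from h import *
from workcell import env
o=env.get_obs();st(o);print('Fx',o['ft_force'][:2]@EX)
E
```

```text
t 6.0833 tcp [ 0.6009 -0.0252  0.191 ] cr -0.09806149934207968 -0.0007961234799543973 yaw -10.308786505256505 F [ -5.8708 -23.4564   4.2305] M [-3.6019  0.8604 -0.0531] op 0.004492960379628913 j [-0.2363  0.5068  1.6613 -0.0133  0.9732 -0.0489]
Fx -24.130816703872135
```

The force climbs in proportion to the command, with about 1 mm of travel that is mostly wrist tilt, so the cassette is seated. I back off, lift and open.

Request:
move_arm:
  hand: -1
  increments:
    - {"x": 0, "y": 0, "z": -0.2, "wx": 0, "wy": 0, "wz": 0}
    - {"x": 0, "y": 0, "z": -0.5, "wx": 0, "wy": 0, "wz": 0}
    - {"x": 0, "y": 0, "z": -0.9, "wx": 0, "wy": 0, "wz": 0}
    - {"x": 0, "y": -0.3, "z": -1.1, "wx": 0, "wy": 0, "wz": 0}
    - {"x": 0, "y": -0.9, "z": -1.1, "wx": 0, "wy": 0, "wz": 0}
    - {"x": 0, "y": -1.6, "z": -1.1, "wx": 0, "wy": 0, "wz": 0}
    - {"x": 0, "y": -2.4, "z": -1.1, "wx": 0, "wy": 0, "wz": 0}
    - {"x": 0, "y": -3.2, "z": -1.1, "wx": 0, "wy": 0, "wz": 0}
    - {"x": 0, "y": -3.7, "z": -1.1, "wx": 0, "wy": 0, "wz": 0}
    - {"x": 0, "y": -3.7, "z": -1.1, "wx": 0, "wy": 0, "wz": 0}

```text
clock: 6.92
tcp_pos: [0.5948, -0.0667, 0.3458]
tcp_rot: [0.708, -0.061, 0.066, -0.7]
ft_force: [0.4, -0.2, 0.5]
opening: 0.005
```

```bash
python3 - <<'E'
from h import *
from workcell import env
o=env.get_obs();st(o)
c=env.capture('wrist');R=Ro.from_quat(o['tcp_rot']).as_matrix();pickle.dump((c,R,o['tcp_pos']),open('w3.pkl','wb'));cv2.imwrite('pics/w3.png',c['color'][:,:,::-1])
plan(o,[*SC,.30],73.2)
E
```

```text
t 6.9167 tcp [ 0.5948 -0.0667  0.3458] cr -0.13997762798336966 -0.0022759121871703926 yaw -10.272512029704096 F [ 0.3523 -0.183   0.4815] M [-0.1163 -0.0957  0.021 ] op 0.004777636013487125 j [-0.3074  0.2864  1.6032 -0.0103  1.2418 -0.1248]
shift [-0.059  1.107  3.512] turn [  0.88 -83.47  -0.04]
```

View pics/w3.png

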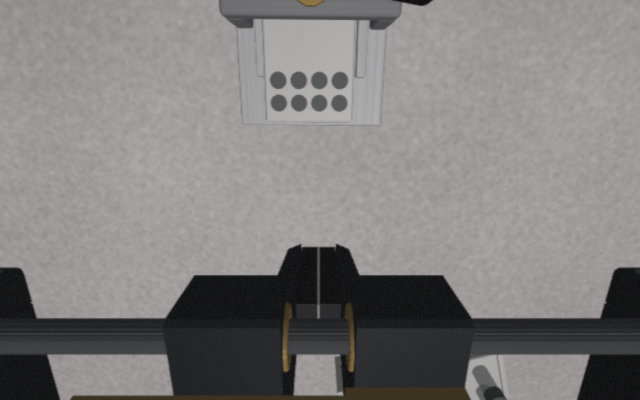

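```bash
python3 - <<'E'
from h import *
from workcell import env
w=wcam(*pickle.load(open('w3.pkl','rb')))
for uv in((266,122),(353,122)):print(cr(ray(w,uv,.04)))
for uv in((243,125),(382,125)):print(cr(ray(w,uv,.012)))
o=env.get_obs();plan(o,[SC[0]+.0479,SC[1]-.0145,.33],73.2)
E
```

```text
[-0.0903  0.037 ]
[-0.0902 -0.0336]
[-0.0956  0.0614]
[-0.0955 -0.0627]
shift [1.21  0.294 3.361] turn [  0.72 -83.48  -0.2 ]
```

The front is at −90.2 mm, with the plate edge reading −95.5 against a true −95, so it is home. Now above the knob, turned to its bar.

Request:
move_arm:
  hand: 1
  increments:
    - {"x": 0.1, "y": 0, "z": 0.4, "wx": 0.1, "wy": -7, "wz": 0}
    - {"x": 0.3, "y": 0, "z": 0.9, "wx": 0.2, "wy": -14, "wz": 0}
    - {"x": 0.5, "y": 0.1, "z": 1.4, "wx": 0.3, "wy": -21, "wz": 0}
    - {"x": 0.7, "y": 0.2, "z": 1.9, "wx": 0.4, "wy": -28, "wz": -0.1}
    - {"x": 0.9, "y": 0.29, "z": 2.4, "wx": 0.5, "wy": -35, "wz": -0.1}
    - {"x": 1.0, "y": 0.29, "z": 2.8, "wx": 0.5, "wy": -42, "wz": -0.1}
    - {"x": 1.1, "y": 0.29, "z": 3.1, "wx": 0.6, "wy": -49, "wz": -0.2}
    - {"x": 1.2, "y": 0.29, "z": 3.36, "wx": 0.6, "wy": -56, "wz": -0.2}
    - {"x": 1.21, "y": 0.29, "z": 3.36, "wx": 0.7, "wy": -63, "wz": -0.2}
    - {"x": 1.21, "y": 0.29, "z": 3.36, "wx": 0.7, "wy": -70, "wz": -0.2}

```text
clock: 7.8
tcp_pos: [0.6652, 0.0581, 0.3279]
tcp_rot: [-0.611, -0.354, 0.355, 0.613]
ft_force: [-0.5, -0.3, 0.3]
opening: 0.738
```

```bash
python3 - <<'E'
from h import *
from workcell import env
o=env.get_obs();st(o);plan(o,[SC[0]+.0479,SC[1]-.0145,.33],73.2)
E
```

```text
t 7.8 tcp [0.6652 0.0581 0.3279] cr -0.004550047838013226 -0.04897710391780513 yaw 60.15430813794876 F [-0.4744 -0.2961  0.2978] M [-0.0362 -0.1476  0.0043] op 0.7377132168317472 j [-0.0905  0.4522  1.4195  0.0014  1.2722 -1.1408]
shift [-0.019 -0.052 -0.026] turn [ -0.15 -13.05   0.03]
```

Request:
move_arm:
  hand: 1
  increments:
    - {"x": 0, "y": 0, "z": 0, "wx": -0.1, "wy": -7, "wz": 0}
    - {"x": 0, "y": 0, "z": 0, "wx": -0.1, "wy": -13, "wz": 0}
    - {"x": 0, "y": 0, "z": 0, "wx": -0.1, "wy": -13, "wz": 0}
    - {"x": 0, "y": 0, "z": 0, "wx": -0.1, "wy": -13, "wz": 0}
    - {"x": 0, "y": 0, "z": 0, "wx": -0.1, "wy": -13, "wz": 0}
    - {"x": 0, "y": 0, "z": 0, "wx": -0.1, "wy": -13, "wz": 0}
    - {"x": 0, "y": 0, "z": 0, "wx": -0.1, "wy": -13, "wz": 0}
    - {"x": 0, "y": 0, "z": 0, "wx": -0.1, "wy": -13, "wz": 0}
    - {"x": 0, "y": 0, "z": 0, "wx": -0.1, "wy": -13, "wz": 0}
    - {"x": 0, "y": 0, "z": 0, "wx": -0.1, "wy": -13, "wz": 0}

```text
clock: 8.63
tcp_pos: [0.6652, 0.0581, 0.328]
tcp_rot: [-0.568, -0.421, 0.421, 0.568]
ft_force: [-0.5, -0.3, -0.5]
opening: 1.002
```

```bash
python3 - <<'E'
from h import *
from workcell import env
o=env.get_obs();st(o)
c=env.capture('wrist');R=Ro.from_quat(o['tcp_rot']).as_matrix();pickle.dump((c,R,o['tcp_pos']),open('w4.pkl','wb'));cv2.imwrite('pics/w4.png',c['color'][:,:,::-1])
E
```

```text
t 8.6333 tcp [0.6652 0.0581 0.328 ] cr -0.004556433454638364 -0.048984498117780724 yaw 73.13267106936064 F [-0.5287 -0.3352 -0.5478] M [ 0.0354 -0.1547 -0.0501] op 1.0017825167254142 j [-0.0904  0.4516  1.4201  0.0009  1.2704 -1.3671]
```

View pics/w4.png

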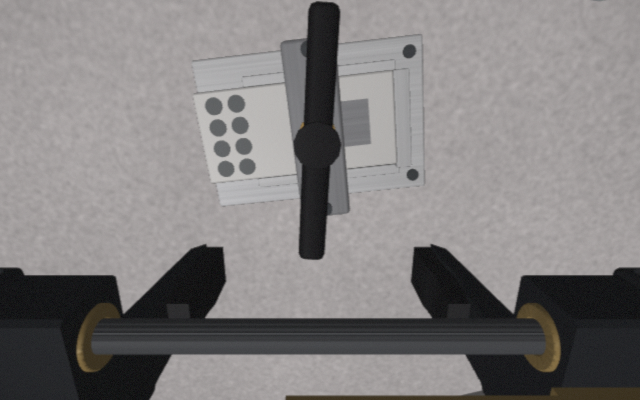

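The bar runs from (323,3) to (312,258), with a wider round hub (about 45 px) at (317,147). The hub stops me gripping at the centre, so I'll grip one arm of the bar and move along an arc. The cassette end at column 395 touches the backstop.

```bash
python3 - <<'E'
from h import *
from workcell import env
c,R,p=pickle.load(open('w4.pkl','rb'));w=wcam(c,R,p)
for z in(.1215,.1175):
    A,B,H,h1,h2=[ray(w,u,z) for u in((323.5,2.5),(312,258.5),(317,147),(294.5,147),(339.5,147))]
    print(z,A,B,'mid',(A+B)/2,'len',np.linalg.norm(A-B),'yaw',np.degrees(np.arctan2(*(A-B)[1::-1])),'hub',H,'dia',np.linalg.norm(h1-h2))
b1,b2=ray(w,(302.5,220),.1215),ray(w,(326,220.5),.1215);print('barw',np.linalg.norm(b1-b2))
C=[ray(w,u,.012) for u in((422,35),(425,186),(220,206),(193,61))]
for q in C:print(q,cr(q))
print(np.mean(C,0)[:2]+.0025*EX,[np.linalg.norm(C[i]-C[i-1]) for i in range(4)])
E
```

```text
0.1215 [0.5527 0.0946 0.1215] [0.6818 0.0488 0.1215] mid [0.6173 0.0717 0.1215] len 0.13695998394717657 yaw 160.48885606140578 hub [0.6186 0.0712 0.1215] dia 0.024438351655108447
0.1175 [0.5519 0.0949 0.1175] [0.6838 0.0482 0.1175] mid [0.6178 0.0715 0.1175] len 0.13987758092566666 yaw 160.48885606140578 hub [0.6192 0.0711 0.1175] dia 0.024958950876087606
barw 0.013628130296585834
[0.5746 0.1705 0.012 ] [0.0896 0.0604]
[0.6958 0.148  0.012 ] [ 0.0894 -0.0629]
[ 0.6603 -0.0335  0.012 ] [-0.0955 -0.0607]
[ 0.54   -0.0088  0.012 ] [-0.0929  0.0621]
[0.6181 0.0715] [np.float64(0.1825296295993852), np.float64(0.12332506073248461), np.float64(0.18495173284250477), np.float64(0.12279960239526683)]
```

```bash
sed -i 's/^SC=.*;TH/SC=np.array([.6180,.0714]);TH/' h.py; python3 - <<'E'
from h import *
from workcell import env
o=env.get_obs();plan(o,[.6604,.0564,.2575],70.5)
E
```

```text
shift [-0.076  1.762  0.1  ] turn [-0.04  2.64  0.04]
```

Request:
move_arm:
  hand: 0
  squeeze: 12
  increments:
    - {"x": -0.08, "y": 0.2, "z": 0.1, "wx": 0, "wy": 2.6, "wz": 0}
    - {"x": -0.08, "y": 0.5, "z": 0.1, "wx": 0, "wy": 2.6, "wz": 0}
    - {"x": -0.08, "y": 0.8, "z": 0.1, "wx": 0, "wy": 2.6, "wz": 0}
    - {"x": -0.08, "y": 1.1, "z": 0.1, "wx": 0, "wy": 2.6, "wz": 0}
    - {"x": -0.08, "y": 1.3, "z": 0.1, "wx": 0, "wy": 2.6, "wz": 0}
    - {"x": -0.08, "y": 1.5, "z": 0.1, "wx": 0, "wy": 2.6, "wz": 0}
    - {"x": -0.08, "y": 1.65, "z": 0.1, "wx": 0, "wy": 2.6, "wz": 0}
    - {"x": -0.08, "y": 1.75, "z": 0.1, "wx": 0, "wy": 2.6, "wz": 0}
    - {"x": -0.08, "y": 1.76, "z": 0.1, "wx": 0, "wy": 2.6, "wz": 0}
    - {"x": -0.08, "y": 1.76, "z": 0.1, "wx": 0, "wy": 2.6, "wz": 0}

```text
clock: 9.52
tcp_pos: [0.6605, 0.0562, 0.2575]
tcp_rot: [-0.577, -0.408, 0.408, 0.578]
ft_force: [0.9, -0.0, 0.4]
opening: 0.5
```

```bash
python3 - <<'E'
from h import *
from workcell import env
o=env.get_obs();st(o);plan(o,[.6604,.0564,.2575],70.5)
c=env.capture('wrist');cv2.imwrite('pics/w5.png',c['color'][:,:,::-1])
E
```

```text
t 9.5167 tcp [0.6605 0.0562 0.2575] cr -0.007256557289973182 -0.044501387000509006 yaw 70.53908655422705 F [ 0.8542 -0.0167  0.3902] M [ 0.0418 -0.139   0.0254] op 0.5001985202207736 j [-0.0939  0.523   1.4728  0.0009  1.1464 -1.3254]
shift [0.004 0.001 0.003] turn [-0.04  0.04  0.04]
```

View pics/w5.png

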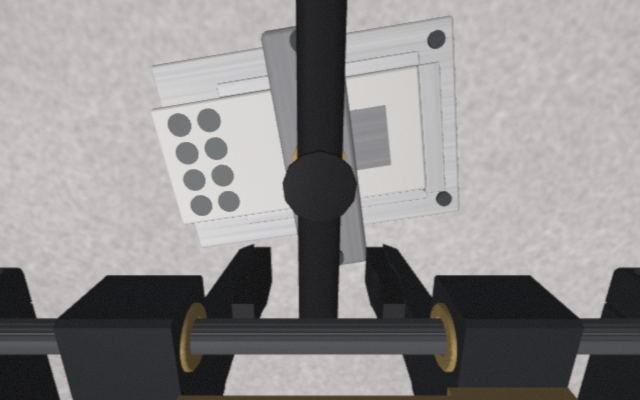

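The bar stands upright at column 319, centred between the fingertips, so I close gently.

Request:
move_arm:
  hand: -1
  squeeze: 12
  increments:
    - {"x": 0, "y": 0, "z": 0, "wx": 0, "wy": 0, "wz": 0}
    - {"x": 0, "y": 0, "z": 0, "wx": 0, "wy": 0, "wz": 0}
    - {"x": 0, "y": 0, "z": 0, "wx": 0, "wy": 0, "wz": 0}
    - {"x": 0, "y": 0, "z": 0, "wx": 0, "wy": 0, "wz": 0}
    - {"x": 0, "y": 0, "z": 0, "wx": 0, "wy": 0, "wz": 0}
    - {"x": 0, "y": 0, "z": 0, "wx": 0, "wy": 0, "wz": 0}
    - {"x": 0, "y": 0, "z": 0, "wx": 0, "wy": 0, "wz": 0}
    - {"x": 0, "y": 0, "z": 0, "wx": 0, "wy": 0, "wz": 0}
    - {"x": 0, "y": 0, "z": 0, "wx": 0, "wy": 0, "wz": 0}
    - {"x": 0, "y": 0, "z": 0, "wx": 0, "wy": 0, "wz": 0}

```text
clock: 10.4
tcp_pos: [0.6607, 0.0562, 0.2582]
tcp_rot: [-0.577, -0.409, 0.408, 0.577]
ft_force: [0.2, -1.1, 2.0]
opening: 0.181
```

```bash
cat >> h.py <<'E'
R0=.0445; Y0=70.5; Z0=.2575
def knob(env,n=4):
    """average n readings; torque about screw axis, radial/tangential forces"""
    out=[]
    for i in range(n):
        o=env.get_obs();m=Ro.from_quat(o['tcp_rot']).as_matrix();p=o['tcp_pos'];r=p[:2]-SC;F=o['ft_force']
        yaw=np.degrees(np.arctan2(m[1,0],m[0,0]))
        tot=o['torque'][2]+r[0]*F[1]-r[1]*F[0];rn=r/np.linalg.norm(r)
        out.append([yaw,np.degrees(np.arctan2(r[1],r[0])),np.linalg.norm(r),p[2],o['torque'][2],tot,F[:2]@rn,F[2],o['opening'],o['joint_positions'][5]])
        if i<n-1: env.capture('wrist')
    a=np.array(out);print('t',o['clock']);print('yaw,az,r,z,Mz,TOT,Frad,Fz,op,j6',a.mean(0),'sd tot',a[:,5].std());return o
def arc(o,dyaw,steps=10,final=None):
    """increments for clockwise rotation dyaw deg about SC from the nominal (fixed radius) position at current yaw"""
    Rc=Ro.from_quat(o['tcp_rot']);m=Rc.as_matrix();y=np.degrees(np.arctan2(m[1,0],m[0,0]))
    for k in range(1,steps+1):
        yy=y-dyaw*k/steps;tot=(Y0-yy+1)%360-1
        a=np.radians(yy-90)  # gripped arm direction
        P=np.array([SC[0]+R0*np.cos(a),SC[1]+R0*np.sin(a),Z0-.002*np.radians(tot)])
        d=Rc.inv().apply(P-o['tcp_pos'])/.04
        x=np.array([np.cos(np.radians(yy)),np.sin(np.radians(yy)),0]);Y=np.array([0,0,-1.])
        wv=np.degrees((Rc.inv()*Ro.from_matrix(np.c_[x,Y,np.cross(x,Y)])).as_rotvec())
        print(k,'x %.3f y %.3f z %.3f  w %.1f %.1f %.1f'%(*d,*wv))
E
python3 - <<'E'
from h import *
from workcell import env
o=knob(env,3);arc(o,20)
E
```

```text
t 10.5
yaw,az,r,z,Mz,TOT,Frad,Fz,op,j6 [ 70.5374 -19.5805   0.0453   0.2582  -0.064   -0.0895   0.4577   2.102
   0.1806  -1.3254] sd tot 0.015063992569022484
1 x -0.036 y 0.019 z 0.021  w 0.0 2.0 0.1
2 x -0.075 y 0.021 z 0.023  w 0.0 4.0 0.1
3 x -0.114 y 0.022 z 0.027  w 0.0 6.0 0.1
4 x -0.152 y 0.024 z 0.032  w 0.0 8.0 0.1
5 x -0.191 y 0.026 z 0.038  w 0.0 10.0 0.1
6 x -0.229 y 0.027 z 0.045  w 0.0 12.0 0.1
7 x -0.267 y 0.029 z 0.054  w 0.0 14.0 0.1
8 x -0.304 y 0.031 z 0.064  w 0.0 16.0 0.1
9 x -0.341 y 0.032 z 0.075  w 0.0 18.0 0.1
10 x -0.378 y 0.034 z 0.088  w 0.0 20.0 0.1
```

Request:
move_arm:
  hand: -1
  increments:
    - {"x": -0.037, "y": 0.005, "z": 0.001, "wx": 0, "wy": 2, "wz": 0}
    - {"x": -0.077, "y": 0.01, "z": 0.003, "wx": 0, "wy": 4, "wz": 0}
    - {"x": -0.117, "y": 0.015, "z": 0.006, "wx": 0, "wy": 6, "wz": 0}
    - {"x": -0.156, "y": 0.02, "z": 0.011, "wx": 0, "wy": 8, "wz": 0}
    - {"x": -0.195, "y": 0.023, "z": 0.017, "wx": 0, "wy": 10, "wz": 0}
    - {"x": -0.234, "y": 0.025, "z": 0.025, "wx": 0, "wy": 12, "wz": 0}
    - {"x": -0.272, "y": 0.028, "z": 0.034, "wx": 0, "wy": 14, "wz": 0}
    - {"x": -0.31, "y": 0.03, "z": 0.044, "wx": 0, "wy": 16, "wz": 0}
    - {"x": -0.348, "y": 0.032, "z": 0.055, "wx": 0, "wy": 18, "wz": 0}
    - {"x": -0.386, "y": 0.034, "z": 0.068, "wx": 0, "wy": 20, "wz": 0}

```text
clock: 11.33
tcp_pos: [0.653, 0.0425, 0.2573]
tcp_rot: [-0.64, -0.302, 0.301, 0.64]
ft_force: [-0.3, -0.9, 4.9]
opening: 0.179
```

```bash
sed -i 's/^R0=.0445/R0=.0453/' h.py; python3 - <<'E'
from h import *
from workcell import env
o=knob(env,3);arc(o,20,2)
E
```

```text
t 11.4333
yaw,az,r,z,Mz,TOT,Frad,Fz,op,j6 [ 50.4446 -39.6474   0.0454   0.2573   0.0932   0.0235  -0.4917   4.8338
   0.181   -0.997 ] sd tot 0.06411740410908984
1 x -0.193 y 0.021 z 0.019  w -0.0 10.0 0.0
2 x -0.384 y 0.029 z 0.070  w -0.0 20.0 0.0
```

Request:
move_arm:
  hand: -1
  increments:
    - {"x": -0.039, "y": 0.005, "z": 0.001, "wx": 0, "wy": 2, "wz": 0}
    - {"x": -0.078, "y": 0.01, "z": 0.003, "wx": 0, "wy": 4, "wz": 0}
    - {"x": -0.117, "y": 0.015, "z": 0.006, "wx": 0, "wy": 6, "wz": 0}
    - {"x": -0.156, "y": 0.02, "z": 0.011, "wx": 0, "wy": 8, "wz": 0}
    - {"x": -0.195, "y": 0.023, "z": 0.018, "wx": 0, "wy": 10, "wz": 0}
    - {"x": -0.234, "y": 0.025, "z": 0.026, "wx": 0, "wy": 12, "wz": 0}
    - {"x": -0.272, "y": 0.028, "z": 0.035, "wx": 0, "wy": 14, "wz": 0}
    - {"x": -0.31, "y": 0.03, "z": 0.045, "wx": 0, "wy": 16, "wz": 0}
    - {"x": -0.348, "y": 0.032, "z": 0.057, "wx": 0, "wy": 18, "wz": 0}
    - {"x": -0.386, "y": 0.034, "z": 0.07, "wx": 0, "wy": 20, "wz": 0}

```text
clock: 12.27
tcp_pos: [0.641, 0.0322, 0.2565]
tcp_rot: [0.682, 0.186, -0.186, -0.682]
ft_force: [-2.7, -0.5, 6.1]
opening: 0.18
```

```bash
python3 - <<'E'
from h import *
from workcell import env
o=knob(env,4);arc(o,20,2)
E
```

```text
t 12.4167
yaw,az,r,z,Mz,TOT,Frad,Fz,op,j6 [ 30.5157 -59.6763   0.0454   0.2565   0.1199  -0.0113  -0.7835   6.2079
   0.1801  -0.6672] sd tot 0.05935402038147048
1 x -0.192 y 0.019 z 0.020  w 0.0 10.0 0.0
2 x -0.382 y 0.028 z 0.071  w 0.0 20.0 0.0
```

Request:
move_arm:
  hand: -1
  increments:
    - {"x": -0.039, "y": 0.0, "z": 0.001, "wx": 0, "wy": 2, "wz": 0}
    - {"x": -0.078, "y": 0.0, "z": 0.003, "wx": 0, "wy": 4, "wz": 0}
    - {"x": -0.117, "y": 0.0, "z": 0.006, "wx": 0, "wy": 6, "wz": 0}
    - {"x": -0.156, "y": 0.0, "z": 0.011, "wx": 0, "wy": 8, "wz": 0}
    - {"x": -0.195, "y": 0.0, "z": 0.018, "wx": 0, "wy": 10, "wz": 0}
    - {"x": -0.234, "y": 0.0, "z": 0.026, "wx": 0, "wy": 12, "wz": 0}
    - {"x": -0.272, "y": 0.0, "z": 0.035, "wx": 0, "wy": 14, "wz": 0}
    - {"x": -0.31, "y": 0.0, "z": 0.045, "wx": 0, "wy": 16, "wz": 0}
    - {"x": -0.348, "y": 0.0, "z": 0.057, "wx": 0, "wy": 18, "wz": 0}
    - {"x": -0.386, "y": 0.0, "z": 0.07, "wx": 0, "wy": 20, "wz": 0}

```text
clock: 13.25
tcp_pos: [0.626, 0.0267, 0.2562]
tcp_rot: [0.704, 0.065, -0.065, -0.704]
ft_force: [-0.5, -1.4, 0.8]
opening: 0.178
```

```bash
sed -i 's/Z0=.2575/Z0=.2582/' h.py; python3 - <<'E'
from h import *
from workcell import env
o=knob(env,4);arc(o,20,2)
E
```

```text
t 13.4
yaw,az,r,z,Mz,TOT,Frad,Fz,op,j6 [ 10.5983 -79.9283   0.0455   0.2562   0.0614   0.0144   1.0682   0.9474
   0.179   -0.3314] sd tot 0.051830826036704324
1 x -0.186 y 0.010 z 0.021  w 0.0 10.0 -0.0
2 x -0.376 y 0.019 z 0.073  w 0.0 20.0 -0.0
```

Request:
move_arm:
  hand: -1
  increments:
    - {"x": -0.037, "y": 0.002, "z": 0.001, "wx": 0, "wy": 2, "wz": 0}
    - {"x": -0.076, "y": 0.004, "z": 0.004, "wx": 0, "wy": 4, "wz": 0}
    - {"x": -0.114, "y": 0.006, "z": 0.008, "wx": 0, "wy": 6, "wz": 0}
    - {"x": -0.152, "y": 0.008, "z": 0.014, "wx": 0, "wy": 8, "wz": 0}
    - {"x": -0.19, "y": 0.01, "z": 0.021, "wx": 0, "wy": 10, "wz": 0}
    - {"x": -0.228, "y": 0.012, "z": 0.028, "wx": 0, "wy": 12, "wz": 0}
    - {"x": -0.266, "y": 0.014, "z": 0.037, "wx": 0, "wy": 14, "wz": 0}
    - {"x": -0.303, "y": 0.016, "z": 0.047, "wx": 0, "wy": 16, "wz": 0}
    - {"x": -0.34, "y": 0.017, "z": 0.06, "wx": 0, "wy": 18, "wz": 0}
    - {"x": -0.377, "y": 0.018, "z": 0.073, "wx": 0, "wy": 20, "wz": 0}

```text
clock: 14.23
tcp_pos: [0.6104, 0.0265, 0.2554]
tcp_rot: [0.705, -0.058, 0.057, -0.704]
ft_force: [-2.6, -2.7, 2.5]
opening: 0.178
```

```bash
python3 - <<'E'
from h import *
from workcell import env
o=knob(env,4);arc(o,20,2)
E
```

```text
t 14.3833
yaw,az,r,z,Mz,TOT,Frad,Fz,op,j6 [ -9.2708 -99.6635   0.0455   0.2554   0.0926  -0.0411   3.0771   3.0618
   0.1803   0.0119] sd tot 0.06985145568771521
1 x -0.188 y 0.008 z 0.023  w 0.1 10.0 -0.1
2 x -0.379 y 0.017 z 0.075  w 0.1 20.0 -0.1
```

Request:
move_arm:
  hand: -1
  increments:
    - {"x": -0.038, "y": 0.001, "z": -0.01, "wx": 0, "wy": 2, "wz": 0}
    - {"x": -0.076, "y": 0.002, "z": -0.01, "wx": 0, "wy": 4, "wz": 0}
    - {"x": -0.114, "y": 0.003, "z": -0.008, "wx": 0, "wy": 6, "wz": 0}
    - {"x": -0.152, "y": 0.004, "z": -0.002, "wx": 0, "wy": 8, "wz": 0}
    - {"x": -0.19, "y": 0.005, "z": 0.004, "wx": 0, "wy": 10, "wz": 0}
    - {"x": -0.228, "y": 0.006, "z": 0.012, "wx": 0, "wy": 12, "wz": 0}
    - {"x": -0.266, "y": 0.007, "z": 0.022, "wx": 0, "wy": 14, "wz": 0}
    - {"x": -0.304, "y": 0.008, "z": 0.032, "wx": 0, "wy": 16, "wz": 0}
    - {"x": -0.342, "y": 0.009, "z": 0.044, "wx": 0, "wy": 18, "wz": 0}
    - {"x": -0.379, "y": 0.01, "z": 0.058, "wx": 0, "wy": 20, "wz": 0}

```text
clock: 15.22
tcp_pos: [0.5956, 0.0315, 0.2547]
tcp_rot: [0.685, -0.179, 0.177, -0.684]
ft_force: [-3.3, 0.3, 3.0]
opening: 0.181
```

```bash
python3 - <<'E'
from h import *
from workcell import env
o=knob(env,4);arc(o,20,2)
E
```

```text
t 15.3667
yaw,az,r,z,Mz,TOT,Frad,Fz,op,j6 [ -29.1349 -119.4619    0.0458    0.2547    0.1278   -0.0083    1.7278
    2.3585    0.1793    0.363 ] sd tot 0.07167216900985793
1 x -0.189 y 0.009 z 0.029  w 0.1 10.0 -0.1
2 x -0.380 y 0.019 z 0.080  w 0.1 20.0 -0.1
```

Request:
move_arm:
  hand: -1
  increments:
    - {"x": -0.038, "y": 0.001, "z": 0.001, "wx": 0, "wy": 2, "wz": 0}
    - {"x": -0.077, "y": 0.002, "z": 0.003, "wx": 0, "wy": 4, "wz": 0}
    - {"x": -0.116, "y": 0.003, "z": 0.007, "wx": 0, "wy": 6, "wz": 0}
    - {"x": -0.155, "y": 0.004, "z": 0.012, "wx": 0, "wy": 8, "wz": 0}
    - {"x": -0.193, "y": 0.005, "z": 0.018, "wx": 0, "wy": 10, "wz": 0}
    - {"x": -0.231, "y": 0.006, "z": 0.026, "wx": 0, "wy": 12, "wz": 0}
    - {"x": -0.269, "y": 0.007, "z": 0.035, "wx": 0, "wy": 14, "wz": 0}
    - {"x": -0.307, "y": 0.008, "z": 0.046, "wx": 0, "wy": 16, "wz": 0}
    - {"x": -0.345, "y": 0.01, "z": 0.057, "wx": 0, "wy": 18, "wz": 0}
    - {"x": -0.383, "y": 0.012, "z": 0.07, "wx": 0, "wy": 20, "wz": 0}

```text
clock: 16.2
tcp_pos: [0.5833, 0.0415, 0.254]
tcp_rot: [0.644, -0.295, 0.292, -0.643]
ft_force: [-3.4, -0.2, 2.5]
opening: 0.177
```

```bash
python3 - <<'E'
from h import *
from workcell import env
o=knob(env,4);arc(o,20,2)
E
```

```text
t 16.35
yaw,az,r,z,Mz,TOT,Frad,Fz,op,j6 [ -48.9999 -139.376     0.0458    0.254     0.1148    0.0021    3.212
    3.1513    0.1803    0.7238] sd tot 0.08618902945454246
1 x -0.188 y 0.010 z 0.030  w 0.2 10.0 -0.1
2 x -0.379 y 0.019 z 0.081  w 0.2 20.0 -0.1
```

Request:
move_arm:
  hand: -1
  increments:
    - {"x": -0.038, "y": 0.001, "z": -0.005, "wx": 0, "wy": 2, "wz": 0}
    - {"x": -0.077, "y": 0.002, "z": -0.007, "wx": 0, "wy": 4, "wz": 0}
    - {"x": -0.116, "y": 0.003, "z": -0.004, "wx": 0, "wy": 6, "wz": 0}
    - {"x": -0.155, "y": 0.004, "z": 0.002, "wx": 0, "wy": 8, "wz": 0}
    - {"x": -0.193, "y": 0.005, "z": 0.008, "wx": 0, "wy": 10, "wz": 0}
    - {"x": -0.231, "y": 0.006, "z": 0.016, "wx": 0, "wy": 12, "wz": 0}
    - {"x": -0.269, "y": 0.007, "z": 0.025, "wx": 0, "wy": 14, "wz": 0}
    - {"x": -0.307, "y": 0.008, "z": 0.036, "wx": 0, "wy": 16, "wz": 0}
    - {"x": -0.345, "y": 0.01, "z": 0.047, "wx": 0, "wy": 18, "wz": 0}
    - {"x": -0.383, "y": 0.012, "z": 0.06, "wx": 0, "wy": 20, "wz": 0}

```text
clock: 17.18
tcp_pos: [0.575, 0.055, 0.2534]
tcp_rot: [0.584, -0.401, 0.398, -0.583]
ft_force: [-1.5, 1.3, 0.9]
opening: 0.18
```

```bash
python3 - <<'E'
from h import *
from workcell import env
o=knob(env,4);arc(o,20,2)
E
```

```text
t 17.3333
yaw,az,r,z,Mz,TOT,Frad,Fz,op,j6 [ -68.8638 -159.2045    0.046     0.2534    0.1209    0.023     1.439
    1.1837    0.1807    1.0915] sd tot 0.07516962070973099
1 x -0.188 y 0.011 z 0.036  w 0.2 10.0 -0.1
2 x -0.379 y 0.020 z 0.087  w 0.2 20.0 -0.1
```

Request:
move_arm:
  hand: -1
  increments:
    - {"x": -0.038, "y": 0.002, "z": 0.001, "wx": 0, "wy": 2, "wz": 0}
    - {"x": -0.077, "y": 0.004, "z": 0.003, "wx": 0, "wy": 4, "wz": 0}
    - {"x": -0.116, "y": 0.006, "z": 0.007, "wx": 0, "wy": 6, "wz": 0}
    - {"x": -0.155, "y": 0.008, "z": 0.012, "wx": 0, "wy": 8, "wz": 0}
    - {"x": -0.193, "y": 0.01, "z": 0.018, "wx": 0, "wy": 10, "wz": 0}
    - {"x": -0.231, "y": 0.012, "z": 0.026, "wx": 0, "wy": 12, "wz": 0}
    - {"x": -0.269, "y": 0.013, "z": 0.035, "wx": 0, "wy": 14, "wz": 0}
    - {"x": -0.307, "y": 0.014, "z": 0.046, "wx": 0, "wy": 16, "wz": 0}
    - {"x": -0.345, "y": 0.016, "z": 0.057, "wx": 0, "wy": 18, "wz": 0}
    - {"x": -0.383, "y": 0.018, "z": 0.07, "wx": 0, "wy": 20, "wz": 0}

```text
clock: 18.17
tcp_pos: [0.572, 0.0704, 0.2528]
tcp_rot: [0.506, -0.496, 0.493, -0.505]
ft_force: [-3.6, 0.7, 3.2]
opening: 0.178
```

```bash
python3 - <<'E'
from h import *
from workcell import env
o=knob(env,4);arc(o,20,2)
E
```

```text
t 18.3167
yaw,az,r,z,Mz,TOT,Frad,Fz,op,j6 [ -88.7216 -178.8742    0.046     0.2528    0.1587    0.1063    4.3405
    3.4787    0.1792    1.4645] sd tot 0.05276651174002284
1 x -0.192 y 0.012 z 0.036  w 0.3 10.0 -0.1
2 x -0.383 y 0.021 z 0.087  w 0.3 20.0 -0.0
```

Request:
move_arm:
  hand: -1
  increments:
    - {"x": -0.038, "y": 0.0, "z": -0.005, "wx": 0, "wy": 2, "wz": 0}
    - {"x": -0.077, "y": 0.001, "z": -0.008, "wx": 0, "wy": 4, "wz": 0}
    - {"x": -0.116, "y": 0.002, "z": -0.008, "wx": 0, "wy": 6, "wz": 0}
    - {"x": -0.155, "y": 0.003, "z": -0.004, "wx": 0, "wy": 8, "wz": 0}
    - {"x": -0.193, "y": 0.004, "z": 0.003, "wx": 0, "wy": 10, "wz": 0}
    - {"x": -0.193, "y": 0.004, "z": 0.003, "wx": 0, "wy": 10, "wz": 0}
    - {"x": -0.193, "y": 0.004, "z": 0.003, "wx": 0, "wy": 10, "wz": 0}
    - {"x": -0.193, "y": 0.004, "z": 0.003, "wx": 0, "wy": 10, "wz": 0}
    - {"x": -0.193, "y": 0.004, "z": 0.003, "wx": 0, "wy": 10, "wz": 0}
    - {"x": -0.193, "y": 0.004, "z": 0.003, "wx": 0, "wy": 10, "wz": 0}

```text
clock: 19.15
tcp_pos: [0.5722, 0.0782, 0.2527]
tcp_rot: [-0.462, 0.537, -0.535, 0.461]
ft_force: [1.3, 2.0, -1.2]
opening: 0.179
```

```bash
python3 - <<'E'
from h import *
from workcell import env
o=knob(env,5);arc(o,10,1)
E
```

```text
t 19.35
yaw,az,r,z,Mz,TOT,Frad,Fz,op,j6 [-98.61   171.5658   0.0463   0.2527   0.2124   0.0709  -1.5156  -1.6156
   0.1798   1.6503] sd tot 0.0605154055828368
1 x -0.200 y 0.019 z 0.043  w 0.2 10.0 -0.0
```

Request:
move_arm:
  hand: -1
  increments:
    - {"x": -0.038, "y": 0.002, "z": 0.005, "wx": 0, "wy": 2, "wz": 0}
    - {"x": -0.077, "y": 0.004, "z": 0.01, "wx": 0, "wy": 4, "wz": 0}
    - {"x": -0.118, "y": 0.007, "z": 0.015, "wx": 0, "wy": 6, "wz": 0}
    - {"x": -0.158, "y": 0.01, "z": 0.02, "wx": 0, "wy": 8, "wz": 0}
    - {"x": -0.198, "y": 0.013, "z": 0.026, "wx": 0, "wy": 10, "wz": 0}
    - {"x": -0.198, "y": 0.013, "z": 0.026, "wx": 0, "wy": 10, "wz": 0}
    - {"x": -0.198, "y": 0.013, "z": 0.026, "wx": 0, "wy": 10, "wz": 0}
    - {"x": -0.198, "y": 0.013, "z": 0.026, "wx": 0, "wy": 10, "wz": 0}
    - {"x": -0.198, "y": 0.013, "z": 0.026, "wx": 0, "wy": 10, "wz": 0}
    - {"x": -0.198, "y": 0.013, "z": 0.026, "wx": 0, "wy": 10, "wz": 0}

```text
clock: 20.18
tcp_pos: [0.5741, 0.0858, 0.2523]
tcp_rot: [-0.414, 0.576, -0.573, 0.412]
ft_force: [-4.3, 1.9, 5.6]
opening: 0.178
```

```bash
python3 - <<'E'
from h import *
from workcell import env
o=knob(env,5);arc(o,10,1)
E
```

```text
t 20.3833
yaw,az,r,z,Mz,TOT,Frad,Fz,op,j6 [-108.6025  161.7264    0.0462    0.2523    0.1816    0.2018    4.8578
    5.2448    0.1787    1.8385] sd tot 0.047999582177591836
1 x -0.203 y 0.017 z 0.039  w 0.3 10.0 0.0
```

Request:
move_arm:
  hand: -1
  increments:
    - {"x": -0.04, "y": 0.0, "z": -0.005, "wx": 0, "wy": 2, "wz": 0}
    - {"x": -0.08, "y": 0.0, "z": -0.005, "wx": 0, "wy": 4, "wz": 0}
    - {"x": -0.12, "y": 0.0, "z": -0.003, "wx": 0, "wy": 6, "wz": 0}
    - {"x": -0.16, "y": 0.0, "z": 0.003, "wx": 0, "wy": 8, "wz": 0}
    - {"x": -0.2, "y": 0.0, "z": 0.01, "wx": 0, "wy": 10, "wz": 0}
    - {"x": -0.2, "y": 0.0, "z": 0.01, "wx": 0, "wy": 10, "wz": 0}
    - {"x": -0.2, "y": 0.0, "z": 0.01, "wx": 0, "wy": 10, "wz": 0}
    - {"x": -0.2, "y": 0.0, "z": 0.01, "wx": 0, "wy": 10, "wz": 0}
    - {"x": -0.2, "y": 0.0, "z": 0.01, "wx": 0, "wy": 10, "wz": 0}
    - {"x": -0.2, "y": 0.0, "z": 0.01, "wx": 0, "wy": 10, "wz": 0}

```text
clock: 21.22
tcp_pos: [0.5772, 0.0932, 0.2522]
tcp_rot: [-0.362, 0.609, -0.607, 0.36]
ft_force: [-0.8, 0.5, 0.9]
opening: 0.176
```

```bash
python3 - <<'E'
from h import *
from workcell import env
o=knob(env,5);arc(o,10,1)
E
```

```text
t 21.4167
yaw,az,r,z,Mz,TOT,Frad,Fz,op,j6 [-118.5913  151.8669    0.0463    0.2522    0.1979    0.2154    0.7596
    0.4564    0.1807    2.026 ] sd tot 0.023428608050280027
1 x -0.206 y 0.024 z 0.042  w 0.2 10.0 0.1
```

Request:
move_arm:
  hand: -1
  squeeze: 20
  increments:
    - {"x": -0.04, "y": 0.002, "z": 0.003, "wx": 0, "wy": 2, "wz": 0}
    - {"x": -0.08, "y": 0.004, "z": 0.006, "wx": 0, "wy": 4, "wz": 0}
    - {"x": -0.12, "y": 0.006, "z": 0.01, "wx": 0, "wy": 6, "wz": 0}
    - {"x": -0.163, "y": 0.008, "z": 0.015, "wx": 0, "wy": 8, "wz": 0}
    - {"x": -0.205, "y": 0.01, "z": 0.022, "wx": 0, "wy": 10, "wz": 0}
    - {"x": -0.205, "y": 0.01, "z": 0.022, "wx": 0, "wy": 10, "wz": 0}
    - {"x": -0.205, "y": 0.01, "z": 0.022, "wx": 0, "wy": 10, "wz": 0}
    - {"x": -0.205, "y": 0.01, "z": 0.022, "wx": 0, "wy": 10, "wz": 0}
    - {"x": -0.205, "y": 0.01, "z": 0.022, "wx": 0, "wy": 10, "wz": 0}
    - {"x": -0.205, "y": 0.01, "z": 0.022, "wx": 0, "wy": 10, "wz": 0}

```text
clock: 22.25
tcp_pos: [0.5818, 0.1002, 0.2519]
tcp_rot: [-0.308, 0.638, -0.636, 0.306]
ft_force: [-3.1, 3.0, 3.4]
opening: 0.177
```

```bash
python3 - <<'E'
from h import *
from workcell import env
o=knob(env,10);arc(o,10,1)
E
```

```text
t 22.7
yaw,az,r,z,Mz,TOT,Frad,Fz,op,j6 [-128.5871  141.5152    0.0463    0.2519    0.0798    0.0661    4.9302
    4.4009    0.1791    2.2125] sd tot 0.03395803294267208
1 x -0.199 y 0.024 z 0.042  w 0.3 10.0 0.1
```

```bash
python3 - <<'E'
from h import *
from workcell import env
o=env.get_obs()
c=env.capture('wrist');R=Ro.from_quat(o['tcp_rot']).as_matrix();pickle.dump((c,R,o['tcp_pos']),open('w6.pkl','wb'));cv2.imwrite('pics/w6.png',c['color'][:,:,::-1])
print(o['tau'],env.get_obs()['tau'])
E
```

```text
[ -2.4111 -46.6943 -29.6335  -0.81    -1.2285   0.0814] [ -2.411  -46.694  -29.6339  -0.8098  -1.2286   0.0814]
```

View pics/w6.png

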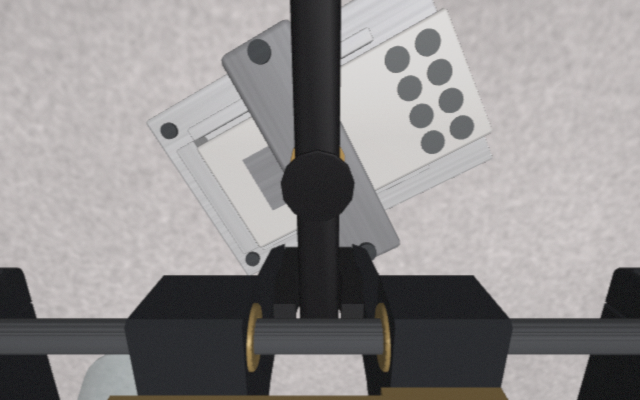

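The bar is still straight at column 317 in the grip, so there has been no slip. The joint torques turn out to be nearly noise-free. Because the knob is self-locking, the reading at rest can relax, so from now on I read the torque at the end of a continuous motion.

```bash
cat >> h.py <<'E'
def tq(o):
    m=Ro.from_quat(o['tcp_rot']).as_matrix();p=o['tcp_pos'][:2];r=p-SC;F=o['ft_force'][:2];d=np.linalg.norm(p);e=p/d;t=np.array([-e[1],e[0]])
    Mz=o['tau'][5];ft=-(o['tau'][0]+Mz)/d
    F2=(F@e)*e+ft*t
    return np.array([np.degrees(np.arctan2(m[1,0],m[0,0])),Mz,F@t,ft,F@e,Mz+r[0]*F2[1]-r[1]*F2[0],o['torque'][2]+r[0]*F[1]-r[1]*F[0]])
def tqs(env,n):
    print('yaw Mz6 Ft Ft1 Fr T2 T')
    print('first',tq(env.get_obs()));L=[]
    for i in range(n):
        env.capture('wrist');L.append(tq(env.get_obs()))
    if n:print('rest ',np.mean(L,0))
    return env.get_obs()
E
python3 - <<'E'
from h import *
from workcell import env
o=tqs(env,2);arc(o,8,1);print(o['clock'])
E
```

```text
yaw Mz6 Ft Ft1 Fr T2 T
first [-128.5893    0.0814    4.5207    3.9458   -2.462     0.045     0.0059]
rest  [-128.592     0.0814    3.873     3.9478   -3.5992    0.0841    0.0791]
1 x -0.159 y 0.022 z 0.035  w 0.3 8.0 0.1
22.85
```

Request:
move_arm:
  hand: -1
  increments:
    - {"x": -0.016, "y": -0.002, "z": -0.005, "wx": 0, "wy": 0.8, "wz": 0}
    - {"x": -0.032, "y": -0.002, "z": -0.01, "wx": 0, "wy": 1.6, "wz": 0}
    - {"x": -0.048, "y": -0.002, "z": -0.012, "wx": 0, "wy": 2.4, "wz": 0}
    - {"x": -0.065, "y": -0.002, "z": -0.012, "wx": 0, "wy": 3.2, "wz": 0}
    - {"x": -0.081, "y": -0.002, "z": -0.011, "wx": 0, "wy": 4.0, "wz": 0}
    - {"x": -0.097, "y": -0.002, "z": -0.009, "wx": 0, "wy": 4.8, "wz": 0}
    - {"x": -0.113, "y": -0.002, "z": -0.006, "wx": 0, "wy": 5.6, "wz": 0}
    - {"x": -0.129, "y": -0.002, "z": -0.004, "wx": 0, "wy": 6.4, "wz": 0}
    - {"x": -0.145, "y": -0.002, "z": -0.002, "wx": 0, "wy": 7.2, "wz": 0}
    - {"x": -0.161, "y": -0.002, "z": 0.0, "wx": 0, "wy": 8.0, "wz": 0}

```text
clock: 23.68
tcp_pos: [0.5859, 0.105, 0.2518]
tcp_rot: [-0.262, 0.658, -0.656, 0.26]
ft_force: [-1.8, -5.0, 0.3]
opening: 0.179
```

```bash
python3 - <<'E'
from h import *
from workcell import env
o=tqs(env,4);arc(o,8,1);st(o)
E
```

```text
yaw Mz6 Ft Ft1 Fr T2 T
first [-136.6759    0.0002   -4.6098   -3.7523   -2.6296    0.1985    0.4167]
rest  [-136.6433    0.2044   -3.6456   -4.1382   -1.545     0.3703    0.2995]
1 x -0.162 y 0.028 z 0.041  w 0.2 8.0 0.1
t 23.8833 tcp [0.5859 0.1051 0.2518] cr 0.027326396244024085 0.037602575448688766 yaw -136.60200128289733 F [-0.6891 -4.0933 -1.1816] M [-0.6212  0.011   0.1693] op 0.1824679163749584 j [-0.0222  0.4025  1.6624  0.0018  1.0807  2.3611]
```

```bash
python3 - <<'E'
from h import *
from workcell import env
o=tqs(env,10);o=tqs(env,6);print(o['tau'],o['clock'])
E
```

```text
yaw Mz6 Ft Ft1 Fr T2 T
first [-136.602     0.1541   -3.9074   -4.3912   -1.4008    0.3208    0.3237]
rest  [-136.5953    0.1328   -5.3334   -4.97     -0.2343    0.2692    0.2875]
yaw Mz6 Ft Ft1 Fr T2 T
first [-136.5936    0.1325   -5.1278   -5.1513    0.2411    0.2551    0.2555]
rest  [-136.5961    0.1325   -4.8174   -5.1529   -0.4006    0.2801    0.2719]
[  2.9351 -50.2574 -29.4683   1.3593   0.3024   0.1326] 24.6833
```

Request:
move_arm:
  hand: -1
  increments:
    - {"x": -0.004, "y": 0.0, "z": 0, "wx": 0, "wy": 0.2, "wz": 0}
    - {"x": -0.008, "y": 0.0, "z": 0, "wx": 0, "wy": 0.4, "wz": 0}
    - {"x": -0.012, "y": 0.0, "z": 0, "wx": 0, "wy": 0.6, "wz": 0}
    - {"x": -0.016, "y": 0.001, "z": 0, "wx": 0, "wy": 0.8, "wz": 0}
    - {"x": -0.02, "y": 0.001, "z": 0, "wx": 0, "wy": 1.0, "wz": 0}
    - {"x": -0.024, "y": 0.001, "z": 0, "wx": 0, "wy": 1.2, "wz": 0}
    - {"x": -0.028, "y": 0.001, "z": 0, "wx": 0, "wy": 1.4, "wz": 0}
    - {"x": -0.032, "y": 0.002, "z": 0, "wx": 0, "wy": 1.6, "wz": 0}
    - {"x": -0.036, "y": 0.002, "z": 0, "wx": 0, "wy": 1.8, "wz": 0}
    - {"x": -0.04, "y": 0.002, "z": 0.001, "wx": 0, "wy": 2.0, "wz": 0}

```text
clock: 25.52
tcp_pos: [0.587, 0.1061, 0.2518]
tcp_rot: [-0.251, 0.662, -0.66, 0.249]
ft_force: [-0.7, -6.0, -0.5]
opening: 0.179
```

```bash
python3 - <<'E'
from h import *
from workcell import env
o=tqs(env,2);o=tqs(env,2);o=tqs(env,4);print(o['tau'],o['clock'])
E
```

```text
yaw Mz6 Ft Ft1 Fr T2 T
first [-138.5995    0.1818   -5.7716   -4.961    -1.7857    0.3732    0.4369]
rest  [-138.6062    0.2515   -5.0226   -5.0959   -1.9373    0.4523    0.4582]
yaw Mz6 Ft Ft1 Fr T2 T
first [-138.5984    0.2734   -4.7654   -5.1225   -2.2085    0.4855    0.4413]
rest  [-138.5949    0.2395   -4.8101   -5.0678   -1.2988    0.4142    0.4222]
yaw Mz6 Ft Ft1 Fr T2 T
first [-138.5934    0.2347   -5.5876   -5.0575   -2.0024    0.4369    0.4568]
rest  [-138.5924    0.2323   -4.7986   -5.0494   -1.4658    0.4132    0.4042]
[  2.7797 -49.8447 -29.917    1.4743  -0.2203   0.2321] 25.9167
```

The slow creep gives a clean reading: T is about 0.45 N·m at yaw −138.6°. From T = 0.08 + 0.55Δ, that is about 38° past the bite. I creep on and check the slope.

Request:
move_arm:
  hand: -1
  increments:
    - {"x": -0.008, "y": 0.0, "z": 0, "wx": 0, "wy": 0.4, "wz": 0}
    - {"x": -0.016, "y": 0.001, "z": 0, "wx": 0, "wy": 0.8, "wz": 0}
    - {"x": -0.024, "y": 0.001, "z": 0, "wx": 0, "wy": 1.2, "wz": 0}
    - {"x": -0.032, "y": 0.001, "z": 0, "wx": 0, "wy": 1.6, "wz": 0}
    - {"x": -0.04, "y": 0.002, "z": 0.001, "wx": 0, "wy": 2.0, "wz": 0}
    - {"x": -0.048, "y": 0.002, "z": 0.001, "wx": 0, "wy": 2.4, "wz": 0}
    - {"x": -0.056, "y": 0.002, "z": 0.001, "wx": 0, "wy": 2.8, "wz": 0}
    - {"x": -0.063, "y": 0.003, "z": 0.002, "wx": 0, "wy": 3.1, "wz": 0}
    - {"x": -0.069, "y": 0.003, "z": 0.002, "wx": 0, "wy": 3.4, "wz": 0}
    - {"x": -0.073, "y": 0.003, "z": 0.002, "wx": 0, "wy": 3.6, "wz": 0}

```text
clock: 26.75
tcp_pos: [0.5893, 0.108, 0.2517]
tcp_rot: [-0.23, 0.67, -0.668, 0.228]
ft_force: [-0.3, -5.2, -0.5]
opening: 0.175
```

```bash
python3 - <<'E'
from h import *
from workcell import env
o=tqs(env,3);o=tqs(env,4);print(o['tau'],o['clock'])
E
```

```text
yaw Mz6 Ft Ft1 Fr T2 T
first [-142.2185    0.1917   -5.0835   -4.4393   -1.2471    0.3392    0.4041]
rest  [-142.2072    0.2329   -4.8783   -4.3964   -1.6387    0.3956    0.3942]
yaw Mz6 Ft Ft1 Fr T2 T
first [-142.1931    0.2277   -4.3652   -4.3582   -1.9167    0.401     0.3602]
rest  [-142.1925    0.209    -4.1029   -4.2079   -2.2243    0.3917    0.3997]
[  2.2734 -49.5064 -29.6622   1.2266  -0.2992   0.2068] 27.1
```

```bash
cat >> h.py <<'E'
def barang(c):
    g=c['color'].max(2)[5:140,230:400]
    rows=[];cs=[];ws=[]
    for i in range(g.shape[0]):
        k=np.flatnonzero(g[i]<52)
        k=k[(k>30)&(k<130)]
        if len(k)>20: rows.append(i+5);cs.append((k.min()+k.max())/2+230);ws.append(len(k))
    q=np.polyfit(rows,cs,1);return q,np.median(ws),len(rows)
E
python3 - <<'E'
from h import *
from workcell import env
c6=pickle.load(open('w6.pkl','rb'));print(barang(c6[0]))
o=env.get_obs();c=env.capture('wrist');R=Ro.from_quat(o['tcp_rot']).as_matrix();pickle.dump((c,R,o['tcp_pos']),open('w7.pkl','wb'));cv2.imwrite('pics/w7.png',c['color'][:,:,::-1]);print(barang(c))
for cc,RR,pp in(c6,(c,R,o['tcp_pos'])):
    w=wcam(cc,RR,pp);q=barang(cc)[0];a,b=[ray(w,(np.polyval(q,v),v),.115) for v in(10,130)];print(np.degrees(np.arctan2(*(a-b)[1::-1])),np.degrees(np.arctan2(RR[1,0],RR[0,0])),a[:2],b[:2])
    # signed distance of axis from bar line
    d=(a-b)[:2];d/=np.linalg.norm(d);print('axis off line',np.cross(d,SC-b[:2]))
E
```

```text
(array([  0.0108, 314.9244]), np.float64(38.0), 135)
(array([  0.0197, 313.0227]), np.float64(43.0), 135)
-38.07126673421679 -128.59235602827712 [0.661  0.0375] [0.6326 0.0597]
axis off line 0.00018254539925508656
-51.18930004249505 -142.19168290534478 [0.652  0.0286] [0.6295 0.0566]
axis off line 0.0003358149386401641<stdin>:8: DeprecationWarning: Arrays of 2-dimensional vectors are deprecated. Use arrays of 3-dimensional vectors instead. (deprecated in NumPy 2.0)
```

View pics/w7.png

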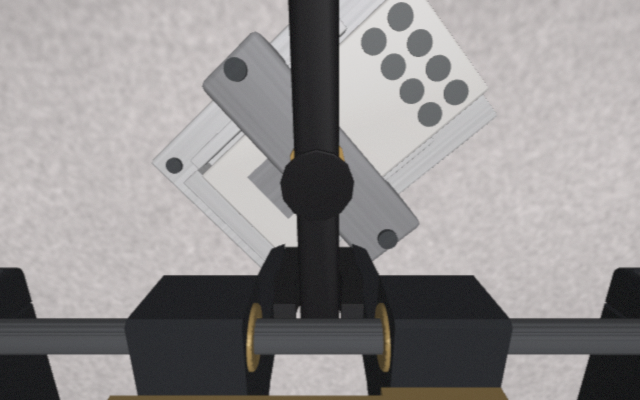

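The bar turned with the gripper, 13.1° against 13.6°, so there was no slip. The bite point is only known to about ±6°. I'll back off into the free zone and re-approach, measuring every step the same way to fix the bite angle; there is plenty of time left.

Request:
move_arm:
  hand: -1
  increments:
    - {"x": 0.117, "y": -0.005, "z": 0.006, "wx": 0, "wy": -5.8, "wz": 0}
    - {"x": 0.233, "y": -0.01, "z": 0.024, "wx": 0, "wy": -11.6, "wz": 0}
    - {"x": 0.346, "y": -0.015, "z": 0.053, "wx": 0, "wy": -17.4, "wz": 0}
    - {"x": 0.456, "y": -0.02, "z": 0.094, "wx": 0, "wy": -23.2, "wz": 0}
    - {"x": 0.561, "y": -0.025, "z": 0.145, "wx": 0, "wy": -29, "wz": 0}
    - {"x": 0.661, "y": -0.03, "z": 0.207, "wx": 0, "wy": -34.8, "wz": 0}
    - {"x": 0.753, "y": -0.035, "z": 0.279, "wx": 0, "wy": -40.6, "wz": 0}
    - {"x": 0.838, "y": -0.04, "z": 0.359, "wx": 0, "wy": -46.4, "wz": 0}
    - {"x": 0.915, "y": -0.045, "z": 0.448, "wx": 0, "wy": -52.2, "wz": 0}
    - {"x": 0.982, "y": -0.05, "z": 0.544, "wx": 0, "wy": -58, "wz": 0}

```text
clock: 27.98
tcp_pos: [0.5719, 0.067, 0.2532]
tcp_rot: [-0.526, 0.474, -0.472, 0.526]
ft_force: [4.8, -2.4, -8.2]
opening: 0.175
```

```bash
python3 - <<'E'
from h import *
from workcell import env
o=tqs(env,3);arc(o,10,1);st(o)
E
```

```text
yaw Mz6 Ft Ft1 Fr T2 T
first [-83.962    1.5569  -2.9177  -5.6073   4.4814   1.8124  -0.0099]
rest  [-84.073   -0.4052  -1.8079  -0.8325   4.954   -0.37     0.0936]
1 x -0.196 y 0.021 z 0.043  w 0.2 10.0 -0.1
t 28.1333 tcp [0.5719 0.0669 0.2533] cr -0.012761825512608451 0.0445265800672849 yaw -84.3883116250315 F [ 6.8    -1.0507 -8.1458] M [-0.2185 -0.8071 -0.0394] op 0.1800649961945619 j [-0.0901  0.3629  1.7143  0.0024  1.0676  1.3816]
```

Request:
move_arm:
  hand: -1
  increments:
    - {"x": -0.04, "y": 0.008, "z": 0.012, "wx": 0, "wy": 2, "wz": 0}
    - {"x": -0.08, "y": 0.014, "z": 0.02, "wx": 0, "wy": 4, "wz": 0}
    - {"x": -0.1, "y": 0.015, "z": 0.023, "wx": 0, "wy": 5, "wz": 0}
    - {"x": -0.11, "y": 0.016, "z": 0.024, "wx": 0, "wy": 5.5, "wz": 0}
    - {"x": -0.12, "y": 0.017, "z": 0.025, "wx": 0, "wy": 6, "wz": 0}
    - {"x": -0.13, "y": 0.017, "z": 0.026, "wx": 0, "wy": 6.5, "wz": 0}
    - {"x": -0.14, "y": 0.018, "z": 0.027, "wx": 0, "wy": 7, "wz": 0}
    - {"x": -0.15, "y": 0.018, "z": 0.028, "wx": 0, "wy": 7.5, "wz": 0}
    - {"x": -0.16, "y": 0.019, "z": 0.029, "wx": 0, "wy": 8, "wz": 0}
    - {"x": -0.17, "y": 0.019, "z": 0.03, "wx": 0, "wy": 8.5, "wz": 0}

```text
clock: 28.97
tcp_pos: [0.572, 0.074, 0.2527]
tcp_rot: [-0.487, 0.515, -0.511, 0.486]
ft_force: [-2.4, -3.1, 1.3]
opening: 0.173
```

```bash
python3 - <<'E'
from h import *
from workcell import env
o=tqs(env,3);arc(o,10,1);st(o)
E
```

```text
yaw Mz6 Ft Ft1 Fr T2 T
first [-93.0317  -0.1302  -2.7469  -2.9574  -2.7339   0.0268   0.2095]
rest  [-93.017    0.0384  -3.1735  -3.1724  -4.3867   0.2193   0.1834]
1 x -0.191 y 0.015 z 0.036  w 0.3 10.0 -0.1
t 29.1167 tcp [0.572  0.074  0.2527] cr -0.005720595910876284 0.04570202009747896 yaw -92.9891262564797 F [-3.8964 -3.6945  2.612 ] M [-0.5416  0.5967 -0.046 ] op 0.18048209891593398 j [-0.0775  0.366   1.7113  0.0022  1.0688  1.5444]
```

Request:
move_arm:
  hand: -1
  increments:
    - {"x": -0.04, "y": 0.0, "z": -0.004, "wx": 0, "wy": 2, "wz": 0}
    - {"x": -0.08, "y": 0.0, "z": -0.008, "wx": 0, "wy": 4, "wz": 0}
    - {"x": -0.1, "y": 0.0, "z": -0.008, "wx": 0, "wy": 5, "wz": 0}
    - {"x": -0.11, "y": 0.001, "z": -0.007, "wx": 0, "wy": 5.5, "wz": 0}
    - {"x": -0.12, "y": 0.001, "z": -0.006, "wx": 0, "wy": 6, "wz": 0}
    - {"x": -0.13, "y": 0.002, "z": -0.005, "wx": 0, "wy": 6.5, "wz": 0}
    - {"x": -0.14, "y": 0.002, "z": -0.004, "wx": 0, "wy": 7, "wz": 0}
    - {"x": -0.15, "y": 0.003, "z": -0.003, "wx": 0, "wy": 7.5, "wz": 0}
    - {"x": -0.16, "y": 0.003, "z": -0.002, "wx": 0, "wy": 8, "wz": 0}
    - {"x": -0.17, "y": 0.004, "z": -0.001, "wx": 0, "wy": 8.5, "wz": 0}

```text
clock: 29.95
tcp_pos: [0.5726, 0.0807, 0.2527]
tcp_rot: [-0.448, 0.549, -0.546, 0.447]
ft_force: [2.7, -4.3, -3.7]
opening: 0.175
```

```bash
python3 - <<'E'
from h import *
from workcell import env
o=tqs(env,3);arc(o,10,1);st(o)
E
```

```text
yaw Mz6 Ft Ft1 Fr T2 T
first [-101.5345   -0.0737   -4.6304   -4.6205    2.1141    0.0951    0.2543]
rest  [-101.5338    0.0727   -5.1457   -4.5168    1.8914    0.2403    0.2485]
1 x -0.194 y 0.021 z 0.043  w 0.2 10.0 -0.1
t 30.1 tcp [0.5726 0.0808 0.2527] cr 0.0010080329493902106 0.04632113383875846 yaw -101.51274893178842 F [ 2.7463 -4.7807 -3.2049] M [-0.5975 -0.4025  0.0453] op 0.1814546178027422 j [-0.0655  0.3687  1.7077  0.0021  1.0688  1.7052]
```

Request:
move_arm:
  hand: -1
  increments:
    - {"x": -0.04, "y": 0.004, "z": 0.004, "wx": 0, "wy": 2, "wz": 0}
    - {"x": -0.08, "y": 0.006, "z": 0.01, "wx": 0, "wy": 4, "wz": 0}
    - {"x": -0.1, "y": 0.007, "z": 0.013, "wx": 0, "wy": 5, "wz": 0}
    - {"x": -0.11, "y": 0.008, "z": 0.014, "wx": 0, "wy": 5.5, "wz": 0}
    - {"x": -0.12, "y": 0.008, "z": 0.015, "wx": 0, "wy": 6, "wz": 0}
    - {"x": -0.13, "y": 0.009, "z": 0.016, "wx": 0, "wy": 6.5, "wz": 0}
    - {"x": -0.14, "y": 0.009, "z": 0.017, "wx": 0, "wy": 7, "wz": 0}
    - {"x": -0.15, "y": 0.01, "z": 0.019, "wx": 0, "wy": 7.5, "wz": 0}
    - {"x": -0.16, "y": 0.01, "z": 0.02, "wx": 0, "wy": 8, "wz": 0}
    - {"x": -0.17, "y": 0.011, "z": 0.022, "wx": 0, "wy": 8.5, "wz": 0}

```text
clock: 30.93
tcp_pos: [0.5746, 0.0873, 0.2524]
tcp_rot: [-0.406, 0.581, -0.578, 0.405]
ft_force: [-3.0, -4.4, 1.7]
opening: 0.18
```

```bash
python3 - <<'E'
from h import *
from workcell import env
o=tqs(env,3);arc(o,10,1);st(o)
E
```

```text
yaw Mz6 Ft Ft1 Fr T2 T
first [-110.0414   -0.0677   -3.8824   -3.4121   -3.6693    0.1519    0.3928]
rest  [-110.0446    0.0796   -3.7949   -3.4007   -3.8535    0.3031    0.3066]
1 x -0.194 y 0.020 z 0.040  w 0.3 10.0 -0.0
t 31.0833 tcp [0.5746 0.0873 0.2524] cr 0.007817246819438172 0.045525393503176005 yaw -110.02493216573487 F [-3.2925 -5.0824  3.0054] M [-0.5954  0.5061  0.0644] op 0.18120265867292396 j [-0.0538  0.3749  1.6998  0.0023  1.0712  1.8654]
```

Request:
move_arm:
  hand: -1
  increments:
    - {"x": 0.088, "y": -0.004, "z": 0.003, "wx": 0, "wy": -4.4, "wz": 0}
    - {"x": 0.176, "y": -0.008, "z": 0.014, "wx": 0, "wy": -8.8, "wz": 0}
    - {"x": 0.263, "y": -0.011, "z": 0.03, "wx": 0, "wy": -13.2, "wz": 0}
    - {"x": 0.348, "y": -0.014, "z": 0.054, "wx": 0, "wy": -17.6, "wz": 0}
    - {"x": 0.431, "y": -0.018, "z": 0.084, "wx": 0, "wy": -22, "wz": 0}
    - {"x": 0.511, "y": -0.022, "z": 0.12, "wx": 0, "wy": -26.4, "wz": 0}
    - {"x": 0.589, "y": -0.026, "z": 0.162, "wx": 0, "wy": -30.8, "wz": 0}
    - {"x": 0.663, "y": -0.03, "z": 0.21, "wx": 0, "wy": -35.2, "wz": 0}
    - {"x": 0.733, "y": -0.034, "z": 0.264, "wx": 0, "wy": -39.6, "wz": 0}
    - {"x": 0.799, "y": -0.038, "z": 0.323, "wx": 0, "wy": -44, "wz": 0}

```text
clock: 31.92
tcp_pos: [0.5758, 0.0529, 0.2536]
tcp_rot: [-0.593, 0.386, -0.383, 0.594]
ft_force: [-0.9, -3.1, -0.6]
opening: 0.175
```

```bash
python3 - <<'E'
from h import *
from workcell import env
o=tqs(env,2);arc(o,10,1);st(o)
E
```

```text
yaw Mz6 Ft Ft1 Fr T2 T
first [-65.8489   1.1187  -3.02    -5.2099  -1.1546   1.3294  -0.078 ]
rest  [-65.8145  -0.3457  -1.9061  -1.9057  -0.5115  -0.2703   0.0464]
1 x -0.195 y 0.014 z 0.035  w 0.2 10.0 -0.2
t 32.0167 tcp [0.5759 0.0527 0.2536] cr -0.02594155548405949 0.03800593793207183 yaw -66.02385134523429 F [-0.9667 -2.135  -1.8361] M [-0.4344  0.023  -0.0323] op 0.1756092258076933 j [-0.1144  0.3676  1.707   0.0026  1.0714  1.0367]
```

Request:
move_arm:
  hand: -1
  increments:
    - {"x": -0.04, "y": 0.004, "z": 0.004, "wx": 0, "wy": 2, "wz": 0}
    - {"x": -0.08, "y": 0.006, "z": 0.008, "wx": 0, "wy": 4, "wz": 0}
    - {"x": -0.1, "y": 0.007, "z": 0.009, "wx": 0, "wy": 5, "wz": 0}
    - {"x": -0.11, "y": 0.007, "z": 0.01, "wx": 0, "wy": 5.5, "wz": 0}
    - {"x": -0.12, "y": 0.008, "z": 0.011, "wx": 0, "wy": 6, "wz": 0}
    - {"x": -0.13, "y": 0.008, "z": 0.012, "wx": 0, "wy": 6.5, "wz": 0}
    - {"x": -0.14, "y": 0.008, "z": 0.013, "wx": 0, "wy": 7, "wz": 0}
    - {"x": -0.15, "y": 0.009, "z": 0.014, "wx": 0, "wy": 7.5, "wz": 0}
    - {"x": -0.16, "y": 0.009, "z": 0.015, "wx": 0, "wy": 8, "wz": 0}
    - {"x": -0.17, "y": 0.01, "z": 0.016, "wx": 0, "wy": 8.5, "wz": 0}

```text
clock: 32.85
tcp_pos: [0.5737, 0.0593, 0.2532]
tcp_rot: [0.563, -0.43, 0.427, -0.562]
ft_force: [-4.1, -4.5, 1.8]
opening: 0.18
```

```bash
python3 - <<'E'
from h import *
from workcell import env
o=tqs(env,3);arc(o,10,1);st(o)
E
```

```text
yaw Mz6 Ft Ft1 Fr T2 T
first [-74.573   -0.1846  -4.0652  -2.8541  -4.4948  -0.0889   0.17  ]
rest  [-74.562   -0.0179  -3.3129  -3.1388  -4.3837   0.0918   0.0619]
1 x -0.193 y 0.011 z 0.034  w 0.2 10.0 -0.2
t 33.0 tcp [0.5736 0.0593 0.2532] cr -0.019932855368033162 0.041438824999904436 yaw -74.53886264409836 F [-4.3437 -4.3327  0.7164] M [-0.559   0.5439 -0.0146] op 0.17875707348528994 j [-0.1034  0.3651  1.7114  0.0027  1.0698  1.1963]
```

Request:
move_arm:
  hand: -1
  increments:
    - {"x": -0.024, "y": 0.0, "z": -0.004, "wx": 0, "wy": 1.2, "wz": 0}
    - {"x": -0.048, "y": 0.001, "z": -0.007, "wx": 0, "wy": 2.4, "wz": 0}
    - {"x": -0.072, "y": 0.002, "z": -0.008, "wx": 0, "wy": 3.6, "wz": 0}
    - {"x": -0.096, "y": 0.003, "z": -0.008, "wx": 0, "wy": 4.8, "wz": 0}
    - {"x": -0.12, "y": 0.004, "z": -0.006, "wx": 0, "wy": 6, "wz": 0}
    - {"x": -0.144, "y": 0.005, "z": -0.003, "wx": 0, "wy": 7.2, "wz": 0}
    - {"x": -0.168, "y": 0.006, "z": 0.0, "wx": 0, "wy": 8.4, "wz": 0}
    - {"x": -0.192, "y": 0.007, "z": 0.004, "wx": 0, "wy": 9.6, "wz": 0}
    - {"x": -0.216, "y": 0.008, "z": 0.008, "wx": 0, "wy": 10.8, "wz": 0}
    - {"x": -0.239, "y": 0.009, "z": 0.013, "wx": 0, "wy": 12, "wz": 0}

```text
clock: 33.83
tcp_pos: [0.5718, 0.0687, 0.253]
tcp_rot: [0.514, -0.487, 0.484, -0.514]
ft_force: [2.4, -3.2, -3.0]
opening: 0.184
```

```bash
cat >> h.py <<'E'
def seq(env,n):
    for i in range(n):
        o=env.get_obs();q=tq(o);print('yaw %.2f T %.3f T2 %.3f Fr %.1f Fz %.1f dq1 %.4f dq6 %.4f'%(q[0],q[6],q[5],q[4],o['ft_force'][2],o['dq'][0],o['dq'][5]))
        if i<n-1:env.capture('wrist')
    print(o['clock'])
E
python3 - <<'E'
from h import *
from workcell import env
seq(env,4)
E
```

```text
yaw -86.66 T 0.189 T2 -0.242 Fr 2.0 Fz -3.0 dq1 0.0223 dq6 0.2690
yaw -86.72 T 0.122 T2 -0.029 Fr 1.4 Fz -3.0 dq1 -0.0026 dq6 -0.0573
yaw -86.60 T 0.102 T2 0.380 Fr 2.7 Fz -2.6 dq1 -0.0010 dq6 -0.0329
yaw -86.55 T 0.087 T2 0.179 Fr 3.2 Fz -2.0 dq1 -0.0031 dq6 -0.0095
33.9833
```

Request:
move_arm:
  hand: -1
  increments:
    - {"x": -0.024, "y": 0.002, "z": 0.004, "wx": 0, "wy": 1.2, "wz": 0}
    - {"x": -0.048, "y": 0.004, "z": 0.008, "wx": 0, "wy": 2.4, "wz": 0}
    - {"x": -0.072, "y": 0.006, "z": 0.011, "wx": 0, "wy": 3.6, "wz": 0}
    - {"x": -0.096, "y": 0.007, "z": 0.014, "wx": 0, "wy": 4.8, "wz": 0}
    - {"x": -0.12, "y": 0.008, "z": 0.016, "wx": 0, "wy": 6, "wz": 0}
    - {"x": -0.144, "y": 0.009, "z": 0.019, "wx": 0, "wy": 7.2, "wz": 0}
    - {"x": -0.168, "y": 0.01, "z": 0.022, "wx": 0, "wy": 8.4, "wz": 0}
    - {"x": -0.192, "y": 0.011, "z": 0.026, "wx": 0, "wy": 9.6, "wz": 0}
    - {"x": -0.216, "y": 0.012, "z": 0.03, "wx": 0, "wy": 10.8, "wz": 0}
    - {"x": -0.239, "y": 0.013, "z": 0.035, "wx": 0, "wy": 12, "wz": 0}

```text
clock: 34.82
tcp_pos: [0.5724, 0.0784, 0.2526]
tcp_rot: [-0.461, 0.538, -0.535, 0.46]
ft_force: [-2.4, -5.1, 3.4]
opening: 0.175
```

```bash
python3 - <<'E'
from h import *
from workcell import env
seq(env,3)
E
```

```text
yaw -98.67 T 0.288 T2 -0.154 Fr -3.1 Fz 3.4 dq1 0.0207 dq6 0.2678
yaw -98.74 T 0.198 T2 0.102 Fr -3.1 Fz 2.1 dq1 -0.0025 dq6 -0.0492
yaw -98.65 T 0.146 T2 0.416 Fr -3.6 Fz 2.9 dq1 -0.0024 dq6 -0.0187
34.9167
```

Request:
move_arm:
  hand: -1
  increments:
    - {"x": -0.024, "y": 0.0, "z": -0.002, "wx": 0, "wy": 1.2, "wz": 0}
    - {"x": -0.048, "y": 0.0, "z": -0.004, "wx": 0, "wy": 2.4, "wz": 0}
    - {"x": -0.072, "y": 0.001, "z": -0.005, "wx": 0, "wy": 3.6, "wz": 0}
    - {"x": -0.096, "y": 0.001, "z": -0.005, "wx": 0, "wy": 4.8, "wz": 0}
    - {"x": -0.12, "y": 0.002, "z": -0.003, "wx": 0, "wy": 6, "wz": 0}
    - {"x": -0.144, "y": 0.002, "z": 0.0, "wx": 0, "wy": 7.2, "wz": 0}
    - {"x": -0.168, "y": 0.003, "z": 0.003, "wx": 0, "wy": 8.4, "wz": 0}
    - {"x": -0.192, "y": 0.004, "z": 0.007, "wx": 0, "wy": 9.6, "wz": 0}
    - {"x": -0.216, "y": 0.005, "z": 0.011, "wx": 0, "wy": 10.8, "wz": 0}
    - {"x": -0.239, "y": 0.006, "z": 0.016, "wx": 0, "wy": 12, "wz": 0}

```text
clock: 35.75
tcp_pos: [0.5747, 0.0878, 0.2523]
tcp_rot: [-0.402, 0.583, -0.58, 0.401]
ft_force: [0.2, -5.4, -0.0]
opening: 0.18
```

```bash
python3 - <<'E'
from h import *
from workcell import env
seq(env,3)
E
```

```text
yaw -110.77 T 0.291 T2 -0.091 Fr -0.6 Fz -0.0 dq1 0.0182 dq6 0.2678
yaw -110.85 T 0.273 T2 0.182 Fr -1.0 Fz 0.6 dq1 -0.0004 dq6 -0.0490
yaw -110.75 T 0.206 T2 0.408 Fr 0.1 Fz 0.5 dq1 -0.0009 dq6 -0.0251
35.85
```

Request:
move_arm:
  hand: -1
  increments:
    - {"x": -0.024, "y": 0.001, "z": 0.001, "wx": 0, "wy": 1.2, "wz": 0}
    - {"x": -0.048, "y": 0.002, "z": 0.001, "wx": 0, "wy": 2.4, "wz": 0}
    - {"x": -0.072, "y": 0.003, "z": 0.002, "wx": 0, "wy": 3.6, "wz": 0}
    - {"x": -0.096, "y": 0.004, "z": 0.003, "wx": 0, "wy": 4.8, "wz": 0}
    - {"x": -0.12, "y": 0.005, "z": 0.005, "wx": 0, "wy": 6, "wz": 0}
    - {"x": -0.144, "y": 0.006, "z": 0.008, "wx": 0, "wy": 7.2, "wz": 0}
    - {"x": -0.168, "y": 0.007, "z": 0.011, "wx": 0, "wy": 8.4, "wz": 0}
    - {"x": -0.192, "y": 0.008, "z": 0.015, "wx": 0, "wy": 9.6, "wz": 0}
    - {"x": -0.216, "y": 0.009, "z": 0.019, "wx": 0, "wy": 10.8, "wz": 0}
    - {"x": -0.239, "y": 0.01, "z": 0.024, "wx": 0, "wy": 12, "wz": 0}

```text
clock: 36.68
tcp_pos: [0.579, 0.0964, 0.252]
tcp_rot: [-0.339, 0.622, -0.62, 0.337]
ft_force: [-2.0, -5.9, 1.9]
opening: 0.177
```

```bash
python3 - <<'E'
from h import *
from workcell import env
seq(env,3)
E
```

```text
yaw -122.85 T 0.441 T2 0.025 Fr -3.0 Fz 1.9 dq1 0.0153 dq6 0.2662
yaw -122.93 T 0.307 T2 0.227 Fr -2.0 Fz 0.9 dq1 -0.0017 dq6 -0.0463
yaw -122.83 T 0.285 T2 0.476 Fr -2.2 Fz 2.1 dq1 -0.0009 dq6 -0.0269
36.7833
```

Request:
move_arm:
  hand: -1
  increments:
    - {"x": 0.14, "y": -0.006, "z": 0.009, "wx": 0, "wy": -7, "wz": 0}
    - {"x": 0.278, "y": -0.012, "z": 0.034, "wx": 0, "wy": -14, "wz": 0}
    - {"x": 0.412, "y": -0.018, "z": 0.076, "wx": 0, "wy": -21, "wz": 0}
    - {"x": 0.54, "y": -0.024, "z": 0.135, "wx": 0, "wy": -28, "wz": 0}
    - {"x": 0.66, "y": -0.03, "z": 0.208, "wx": 0, "wy": -35, "wz": 0}
    - {"x": 0.77, "y": -0.036, "z": 0.295, "wx": 0, "wy": -42, "wz": 0}
    - {"x": 0.868, "y": -0.042, "z": 0.396, "wx": 0, "wy": -49, "wz": 0}
    - {"x": 0.953, "y": -0.048, "z": 0.507, "wx": 0, "wy": -56, "wz": 0}
    - {"x": 1.025, "y": -0.054, "z": 0.628, "wx": 0, "wy": -63, "wz": 0}
    - {"x": 1.081, "y": -0.06, "z": 0.757, "wx": 0, "wy": -70, "wz": 0}

```text
clock: 37.62
tcp_pos: [0.5811, 0.0437, 0.254]
tcp_rot: [-0.634, 0.315, -0.311, 0.635]
ft_force: [0.3, -2.1, -1.3]
opening: 0.18
```

Request:
move_arm:
  hand: -1
  increments:
    - {"x": -0.024, "y": 0.001, "z": 0.001, "wx": 0, "wy": 1.2, "wz": 0}
    - {"x": -0.048, "y": 0.002, "z": 0.001, "wx": 0, "wy": 2.4, "wz": 0}
    - {"x": -0.072, "y": 0.003, "z": 0.002, "wx": 0, "wy": 3.6, "wz": 0}
    - {"x": -0.096, "y": 0.004, "z": 0.003, "wx": 0, "wy": 4.8, "wz": 0}
    - {"x": -0.12, "y": 0.005, "z": 0.005, "wx": 0, "wy": 6, "wz": 0}
    - {"x": -0.144, "y": 0.006, "z": 0.008, "wx": 0, "wy": 7.2, "wz": 0}
    - {"x": -0.168, "y": 0.007, "z": 0.011, "wx": 0, "wy": 8.4, "wz": 0}
    - {"x": -0.192, "y": 0.008, "z": 0.015, "wx": 0, "wy": 9.6, "wz": 0}
    - {"x": -0.216, "y": 0.009, "z": 0.019, "wx": 0, "wy": 10.8, "wz": 0}
    - {"x": -0.239, "y": 0.01, "z": 0.024, "wx": 0, "wy": 12, "wz": 0}

```text
clock: 38.45
tcp_pos: [0.576, 0.0521, 0.2536]
tcp_rot: [-0.597, 0.38, -0.377, 0.597]
ft_force: [0.9, -5.1, -1.1]
opening: 0.175
```

```bash
python3 - <<'E'
from h import *
from workcell import env
seq(env,3);arc(env.get_obs(),12,1)
E
```

```text
yaw -64.79 T 0.084 T2 -0.311 Fr 0.4 Fz -1.1 dq1 0.0166 dq6 0.2656
yaw -64.86 T 0.049 T2 -0.022 Fr 1.1 Fz -1.0 dq1 -0.0026 dq6 -0.0536
yaw -64.76 T 0.045 T2 0.253 Fr 0.9 Fz -1.5 dq1 0.0002 dq6 -0.0246
38.55
1 x -0.222 y 0.016 z 0.046  w 0.1 12.0 -0.2
```

Request:
move_arm:
  hand: -1
  increments:
    - {"x": -0.024, "y": 0.001, "z": 0.001, "wx": 0, "wy": 1.2, "wz": 0}
    - {"x": -0.048, "y": 0.002, "z": 0.001, "wx": 0, "wy": 2.4, "wz": 0}
    - {"x": -0.072, "y": 0.003, "z": 0.002, "wx": 0, "wy": 3.6, "wz": 0}
    - {"x": -0.096, "y": 0.004, "z": 0.003, "wx": 0, "wy": 4.8, "wz": 0}
    - {"x": -0.12, "y": 0.005, "z": 0.005, "wx": 0, "wy": 6, "wz": 0}
    - {"x": -0.144, "y": 0.006, "z": 0.008, "wx": 0, "wy": 7.2, "wz": 0}
    - {"x": -0.168, "y": 0.007, "z": 0.011, "wx": 0, "wy": 8.4, "wz": 0}
    - {"x": -0.192, "y": 0.008, "z": 0.015, "wx": 0, "wy": 9.6, "wz": 0}
    - {"x": -0.216, "y": 0.009, "z": 0.019, "wx": 0, "wy": 10.8, "wz": 0}
    - {"x": -0.239, "y": 0.01, "z": 0.024, "wx": 0, "wy": 12, "wz": 0}

```text
clock: 39.38
tcp_pos: [0.5728, 0.0614, 0.2532]
tcp_rot: [-0.553, 0.441, -0.439, 0.554]
ft_force: [1.0, -5.2, -1.2]
opening: 0.175
```

```bash
python3 - <<'E'
from h import *
from workcell import env
seq(env,3)
E
```

```text
yaw -76.97 T 0.153 T2 -0.301 Fr 0.4 Fz -1.2 dq1 0.0170 dq6 0.2693
yaw -77.04 T 0.042 T2 -0.008 Fr 1.2 Fz -1.7 dq1 -0.0019 dq6 -0.0484
yaw -76.94 T 0.034 T2 0.291 Fr -0.7 Fz -0.8 dq1 -0.0027 dq6 -0.0226
39.4833
```

Request:
move_arm:
  hand: -1
  increments:
    - {"x": -0.024, "y": 0.001, "z": 0.001, "wx": 0, "wy": 1.2, "wz": 0}
    - {"x": -0.048, "y": 0.002, "z": 0.001, "wx": 0, "wy": 2.4, "wz": 0}
    - {"x": -0.072, "y": 0.003, "z": 0.002, "wx": 0, "wy": 3.6, "wz": 0}
    - {"x": -0.096, "y": 0.004, "z": 0.003, "wx": 0, "wy": 4.8, "wz": 0}
    - {"x": -0.12, "y": 0.005, "z": 0.005, "wx": 0, "wy": 6, "wz": 0}
    - {"x": -0.144, "y": 0.006, "z": 0.008, "wx": 0, "wy": 7.2, "wz": 0}
    - {"x": -0.168, "y": 0.007, "z": 0.011, "wx": 0, "wy": 8.4, "wz": 0}
    - {"x": -0.192, "y": 0.008, "z": 0.015, "wx": 0, "wy": 9.6, "wz": 0}
    - {"x": -0.216, "y": 0.009, "z": 0.019, "wx": 0, "wy": 10.8, "wz": 0}
    - {"x": -0.239, "y": 0.01, "z": 0.024, "wx": 0, "wy": 12, "wz": 0}

```text
clock: 40.32
tcp_pos: [0.5715, 0.0711, 0.2528]
tcp_rot: [-0.504, 0.497, -0.495, 0.504]
ft_force: [0.8, -5.5, -1.0]
opening: 0.176
```

```bash
python3 - <<'E'
from h import *
from workcell import env
seq(env,3)
E
```

```text
yaw -89.15 T 0.165 T2 -0.219 Fr 0.1 Fz -1.0 dq1 0.0194 dq6 0.2698
yaw -89.23 T 0.171 T2 0.049 Fr 0.1 Fz -1.4 dq1 -0.0006 dq6 -0.0473
yaw -89.13 T 0.105 T2 0.360 Fr 0.4 Fz -1.3 dq1 -0.0007 dq6 -0.0203
40.4167
```

Request:
move_arm:
  hand: -1
  increments:
    - {"x": -0.024, "y": 0.001, "z": 0.001, "wx": 0, "wy": 1.2, "wz": 0}
    - {"x": -0.048, "y": 0.002, "z": 0.001, "wx": 0, "wy": 2.4, "wz": 0}
    - {"x": -0.072, "y": 0.003, "z": 0.002, "wx": 0, "wy": 3.6, "wz": 0}
    - {"x": -0.096, "y": 0.004, "z": 0.003, "wx": 0, "wy": 4.8, "wz": 0}
    - {"x": -0.12, "y": 0.005, "z": 0.005, "wx": 0, "wy": 6, "wz": 0}
    - {"x": -0.144, "y": 0.006, "z": 0.008, "wx": 0, "wy": 7.2, "wz": 0}
    - {"x": -0.168, "y": 0.007, "z": 0.011, "wx": 0, "wy": 8.4, "wz": 0}
    - {"x": -0.192, "y": 0.008, "z": 0.015, "wx": 0, "wy": 9.6, "wz": 0}
    - {"x": -0.216, "y": 0.009, "z": 0.019, "wx": 0, "wy": 10.8, "wz": 0}
    - {"x": -0.239, "y": 0.01, "z": 0.024, "wx": 0, "wy": 12, "wz": 0}

```text
clock: 41.25
tcp_pos: [0.5723, 0.0808, 0.2526]
tcp_rot: [-0.448, 0.548, -0.546, 0.448]
ft_force: [0.5, -5.3, -0.2]
opening: 0.178
```

```bash
python3 - <<'E'
from h import *
from workcell import env
seq(env,3)
E
```

```text
yaw -101.32 T 0.215 T2 -0.135 Fr -0.2 Fz -0.2 dq1 0.0205 dq6 0.2699
yaw -101.40 T 0.270 T2 0.140 Fr 0.1 Fz -0.7 dq1 -0.0026 dq6 -0.0459
yaw -101.30 T 0.179 T2 0.448 Fr -0.1 Fz -0.7 dq1 -0.0015 dq6 -0.0191
41.35
```

Radial force is now near zero and the readings are consistent. Torque is flat to −77°, then rises steadily (+0.07, then +0.09 per 12°), so the bite is at about −81.5 ± 3°. The target is about −126.7°, another 25.5°.

Request:
move_arm:
  hand: -1
  increments:
    - {"x": -0.024, "y": 0.001, "z": 0.001, "wx": 0, "wy": 1.2, "wz": 0}
    - {"x": -0.048, "y": 0.002, "z": 0.001, "wx": 0, "wy": 2.4, "wz": 0}
    - {"x": -0.072, "y": 0.003, "z": 0.002, "wx": 0, "wy": 3.6, "wz": 0}
    - {"x": -0.096, "y": 0.004, "z": 0.003, "wx": 0, "wy": 4.8, "wz": 0}
    - {"x": -0.12, "y": 0.005, "z": 0.005, "wx": 0, "wy": 6, "wz": 0}
    - {"x": -0.144, "y": 0.006, "z": 0.008, "wx": 0, "wy": 7.2, "wz": 0}
    - {"x": -0.168, "y": 0.007, "z": 0.011, "wx": 0, "wy": 8.4, "wz": 0}
    - {"x": -0.192, "y": 0.008, "z": 0.015, "wx": 0, "wy": 9.6, "wz": 0}
    - {"x": -0.216, "y": 0.009, "z": 0.019, "wx": 0, "wy": 10.8, "wz": 0}
    - {"x": -0.239, "y": 0.01, "z": 0.024, "wx": 0, "wy": 12, "wz": 0}

```text
clock: 42.18
tcp_pos: [0.5751, 0.09, 0.2522]
tcp_rot: [-0.388, 0.592, -0.591, 0.388]
ft_force: [0.8, -6.3, -0.1]
opening: 0.175
```

```bash
python3 - <<'E'
from h import *
from workcell import env
seq(env,3)
E
```

```text
yaw -113.48 T 0.403 T2 -0.070 Fr -0.2 Fz -0.1 dq1 0.0193 dq6 0.2681
yaw -113.56 T 0.245 T2 0.207 Fr -1.0 Fz 0.1 dq1 -0.0002 dq6 -0.0492
yaw -113.47 T 0.190 T2 0.476 Fr 0.0 Fz -0.1 dq1 -0.0003 dq6 -0.0197
42.2833
```

Request:
move_arm:
  hand: -1
  increments:
    - {"x": -0.032, "y": 0.001, "z": 0.001, "wx": 0, "wy": 1.6, "wz": 0}
    - {"x": -0.064, "y": 0.002, "z": 0.002, "wx": 0, "wy": 3.2, "wz": 0}
    - {"x": -0.096, "y": 0.004, "z": 0.003, "wx": 0, "wy": 4.8, "wz": 0}
    - {"x": -0.128, "y": 0.005, "z": 0.006, "wx": 0, "wy": 6.4, "wz": 0}
    - {"x": -0.16, "y": 0.006, "z": 0.01, "wx": 0, "wy": 8, "wz": 0}
    - {"x": -0.192, "y": 0.008, "z": 0.015, "wx": 0, "wy": 9.6, "wz": 0}
    - {"x": -0.22, "y": 0.009, "z": 0.02, "wx": 0, "wy": 11, "wz": 0}
    - {"x": -0.24, "y": 0.01, "z": 0.024, "wx": 0, "wy": 12, "wz": 0}
    - {"x": -0.254, "y": 0.011, "z": 0.027, "wx": 0, "wy": 12.7, "wz": 0}
    - {"x": -0.264, "y": 0.011, "z": 0.029, "wx": 0, "wy": 13.2, "wz": 0}

```text
clock: 43.12
tcp_pos: [0.5803, 0.0993, 0.252]
tcp_rot: [-0.317, 0.633, -0.632, 0.316]
ft_force: [0.0, -5.9, 0.3]
opening: 0.178
```

```bash
python3 - <<'E'
from h import *
from workcell import env
seq(env,3)
o=env.get_obs();c=env.capture('wrist');R=Ro.from_quat(o['tcp_rot']).as_matrix()
w=wcam(c,R,o['tcp_pos']);q=barang(c)[0];a,b=[ray(w,(np.polyval(q,v),v),.115) for v in(10,130)];print('bar',np.degrees(np.arctan2(*(a-b)[1::-1])))
E
```

```text
yaw -126.82 T 0.363 T2 0.276 Fr -1.0 Fz 0.3 dq1 0.0070 dq6 0.1056
yaw -126.84 T 0.333 T2 0.330 Fr -0.3 Fz 0.6 dq1 -0.0008 dq6 -0.0215
yaw -126.79 T 0.340 T2 0.446 Fr -0.8 Fz 0.6 dq1 -0.0017 dq6 -0.0088
43.2167
bar -36.25623103327189
```

The bar is at −126.3° (camera). Now release and lift.

Request:
move_arm:
  hand: 0.2
  increments:
    - {"x": 0, "y": 0, "z": 0, "wx": 0, "wy": 0, "wz": 0}
    - {"x": 0, "y": 0, "z": 0, "wx": 0, "wy": 0, "wz": 0}
    - {"x": 0, "y": 0, "z": 0, "wx": 0, "wy": 0, "wz": 0}
    - {"x": 0, "y": 0, "z": 0, "wx": 0, "wy": 0, "wz": 0}
    - {"x": 0, "y": 0, "z": 0, "wx": 0, "wy": 0, "wz": 0}
    - {"x": 0, "y": 0, "z": 0, "wx": 0, "wy": 0, "wz": 0}
    - {"x": 0, "y": 0, "z": 0, "wx": 0, "wy": 0, "wz": 0}
    - {"x": 0, "y": 0, "z": 0, "wx": 0, "wy": 0, "wz": 0}
    - {"x": 0, "y": 0, "z": 0, "wx": 0, "wy": 0, "wz": 0}
    - {"x": 0, "y": 0, "z": 0, "wx": 0, "wy": 0, "wz": 0}

```text
clock: 44.1
tcp_pos: [0.5803, 0.0993, 0.252]
tcp_rot: [-0.317, 0.633, -0.632, 0.316]
ft_force: [-0.1, -0.1, 0.2]
opening: 0.603
```

Request:
move_arm:
  hand: 0.2
  increments:
    - {"x": 0, "y": -0.2, "z": 0, "wx": 0, "wy": 0, "wz": 0}
    - {"x": 0, "y": -0.5, "z": 0, "wx": 0, "wy": 0, "wz": 0}
    - {"x": 0, "y": -0.9, "z": 0, "wx": 0, "wy": 0, "wz": 0}
    - {"x": 0, "y": -1.3, "z": 0, "wx": 0, "wy": 0, "wz": 0}
    - {"x": 0, "y": -1.7, "z": 0, "wx": 0, "wy": 0, "wz": 0}
    - {"x": 0, "y": -2.1, "z": -0.2, "wx": 0, "wy": 0, "wz": 0}
    - {"x": 0, "y": -2.3, "z": -0.4, "wx": 0, "wy": 0, "wz": 0}
    - {"x": 0, "y": -2.5, "z": -0.4, "wx": 0, "wy": 0, "wz": 0}
    - {"x": 0, "y": -2.5, "z": -0.4, "wx": 0, "wy": 0, "wz": 0}
    - {"x": 0, "y": -2.5, "z": -0.4, "wx": 0, "wy": 0, "wz": 0}

```text
clock: 44.93
tcp_pos: [0.5677, 0.1089, 0.3524]
tcp_rot: [-0.317, 0.632, -0.632, 0.317]
ft_force: [0.1, -1.8, 0.4]
opening: 0.601
```

```bash
python3 - <<'E'
from h import *
from workcell import env
o=env.get_obs();st(o)
c=env.capture('wrist');R=Ro.from_quat(o['tcp_rot']).as_matrix();pickle.dump((c,R,o['tcp_pos']),open('w9.pkl','wb'));cv2.imwrite('pics/w9.png',c['color'][:,:,::-1])
c=env.capture('scene');cv2.imwrite('pics/scene9.png',c['color'][:,:,::-1])
E
```

```text
t 44.9333 tcp [0.5677 0.1089 0.3524] cr 0.027771144050829814 0.056286771075461345 yaw -126.77897008624015 F [ 0.0604 -1.7572  0.3803] M [ 0.0817 -0.0291  0.0131] op 0.6012969490916186 j [-0.0159  0.2385  1.6487  0.0006  1.2546  2.1966]
```

View pics/w9.png

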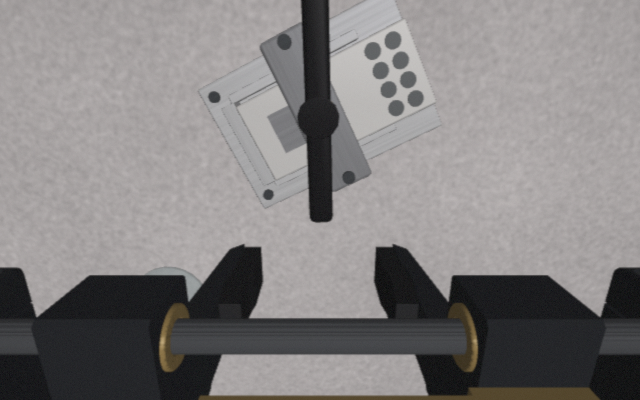

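View pics/scene9.png

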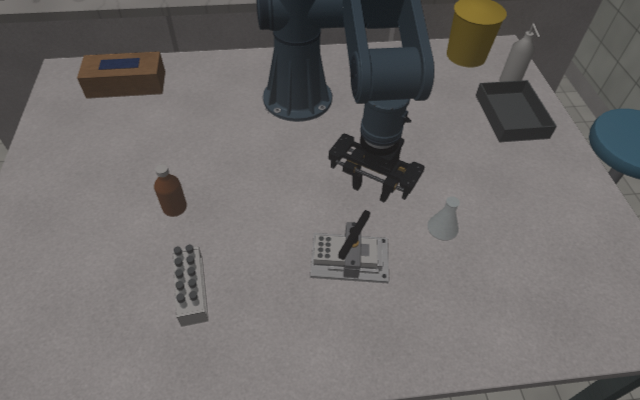

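The gripper is clear of the free-standing bar, which runs from (315,0) to (320,220). Flask, rack and bottle are where they started: (445,218), (190,285) and (170,192) in scene. One last numeric check, then I hand in.

```bash
python3 - <<'E'
from h import *
from workcell import env
c,R,p=pickle.load(open('w9.pkl','rb'));w=wcam(c,R,p)
for n,u,z in(('cas front',(408,21),.04),('cas front',(437,102),.04),('plate',(441,127),.012)):print(n,cr(ray(w,u,z)))
a,b=ray(w,(315,5),.115),ray(w,(321,215),.115);print('bar',np.degrees(np.arctan2(*(a-b)[1::-1])))
print(env.close_job())
E
```

```text
cas front [-0.0914 -0.0286]
cas front [-0.0903  0.0374]
plate [-0.0937  0.0647]
bar -35.11422767789736
the job is handed in; nothing more can be done
None
```

The cassette is home against the backstop and the knob is set to my best estimate of 45° past the bite. I never felt the bite sharply, and at one point I over-tightened and backed off.

- **Cassette:** I pushed it until the force reached about 24 N with no further travel. Its front face measured −90.2 mm before clamping and −90.3 to −91.4 mm at the end, the last from hand-picked pixels; home is −90 mm.
- **Over-tightening:** The torque readings were noisy and fell away at rest. On the first pass I turned to gripper yaw −142°, which my later estimate puts at about 60° past the bite.
- **Backing off:** I then loosened the knob three times, as far as yaw −53°, before the bite. I re-approached clockwise and measured every step the same way.
- **Bite angle:** On the last approach the torque was flat to −77° and then rose, which puts the bite at about −81.5° ± 3°.
- **Final setting:** I finished clockwise at −126.8° gripper yaw. The camera put the bar at about −126.3° before release and −125.1° after, so it sits about 44–45° past the estimated bite.
- **Disagreements:** The measured torque slope was 0.4 N·m/rad against the 0.55 given. The high-torque readings from the first pass would put the bite nearer −100°. On that reading the knob would be only about 25° past it.
- **Everything else:** The knob is released and the gripper is clear. The flask, rack and bottle stand where they were. I handed in at about 45 s.

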